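Press the side covers home on a row of reagent cartridges

ROBOT

A 6-joint arm with a two-finger parallel gripper is mounted at the origin on a cart in front of the work surface, level with it; the furniture and walls round the work are solid. World frame = base frame: x ahead of the robot, y to its left, z up, the work surface at z = 0. Lengths are in m, angles in degrees, forces in N, time in s.
With the tool pointing down it reaches from about 0.35 to 0.775 m from the base axis. Payload 7.3 kg.
Tool frame: the origin (TCP) lies on the centre line of the jaws, within the pads' length; the fingertips stand 8 mm ahead of it and the grasp point (between the pads) lies 11 mm behind it; z points along the fingers, y is the direction in which the jaws open and shut (so a half turn about z gives the same grasp; the last joint's range is limited). The gripper opens to 92 mm and grips with 3 to 60 N. Pads are 19 mm wide; open, the fingers measure 130 mm over their backs; the gripper's body (75 mm by 190 mm) begins 47 mm behind the grasp point.
Start: joints at [58.843, 19.595, 87.324, -0, 73.075, -8.365], TCP at [0.203, 0.484, 0.235] pointing down, gripper open.
Joint ranges: [-145.02, 145.02], [-44.19, 115.74], [2.07, 154.8], [-57.11, 237.11], [16.16, 152.29], [-177.93, 177.93]. Speed limits (degrees/s): [147.25, 147.25, 180, 180, 180, 180].

INTERFACE

Orientations are given as [roll, pitch, yaw] about the fixed x, y, z axes, in that order (R = Rz(yaw) Ry(pitch) Rx(roll)).
In Python, from workcell import manip gives the robot as it stands.
- The arm moves only by the tool play_rows, never from a script. Its argument "commands" is a list of rows, each an object of numbers: "x", "y", "z": the shift along the world's x, y, z in mm; "ax", "ay", "az": the turn, a rotation vector about the world's x, y, z in rad. A call has exactly 5 rows; each row shifts and turns the commanded pose from where the row before left it; what a row does not reach is not made up. A row lasts 1/10 s, in which the tool goes at most 50 mm and 8.59 degrees, less where a joint would pass 70% of its speed; a pose out of reach is approached as far as the arm can. A call is refused whole if a number of a shift passes 50 or a number of a turn 0.15, either way. A call with a gripper value outside its range is refused whole. "fingers" is the gripper's target within -1 to 1 (fully open at 1, half-way at 0, shut at -1), set as the call begins (left out, the last holds). The fingers move at their own pace and stop on an object; "force" is the grip in N (left out, the last holds). Time passes only in rows, so rows that do not move let the fingers close, or fill a call up. It gives the time, the measured TCP pose, the force and the opening at its end, in the units of the state.
- manip.observe(): the state, without advancing time (a new reading comes with each control period).
- manip.capture(name): name is "scene" or "top"; returns the picture (400x640x3 uint8, red, green, blue); there is no depth.
- manip.camera_info(name): a dict with "camera_matrix" (3x3 intrinsics, pixels), "dist" ([k1, k2, p1, p2, k3] as OpenCV has them; the pictures are not rectified), "cam_to_world" (4x4, takes a point from camera to world coordinates). Camera axes: x right, y down, z forward; pixel columns grow to the right and rows downward; lengths in m; the calibration is good to about 2 mm. A picture is of the moment at which its call begins. camera_info takes no time and is no camera call.
- manip.hand_in(): hands the job in, once; it reports no verdict.
The state is a dict: "clock": time; "joint_positions": joint angles; "joint_vel": joint speeds; "effort": joint torques, N m; "tcp_pos": TCP position; "ee_rot": TCP orientation; "wrist_force": force on the tool from outside, world axes, zero at the start; "wrist_torque": the same for the moment, N m; "width": finger opening in m.
Only numpy, scipy, OpenCV 4.12 (cv2) and the standard library are available. Lean on these libraries where they do the work, as an engineer would, in place of code of your own. Each camera call takes 0.05 s, during which the arm holds its last target.

TASK

Clear the specimen jar off the press's infeed board (stand it upright on the bench, off the board), then press the side covers on all the reagent cartridges that lie about. Stand them upright in one row on the infeed board, small faces (the ones with the grey covers) to the sides and clear of the bed; push the whole row as one closed block until every cartridge is wholly inside the bed between fence and jaw; pull the lever over to its stop and let it spring back. Then push the row on, still closed and straight, until it has left the bed and its first cartridge rests against the end stop of the outfeed board; leave the bottle and the timer alone.

Things in the scene. Friction and masses are not known exactly. Their poses are not given: they have to be found in the camera images.
- press: Fixed bench press on an aluminium board 130 mm wide (its x), 552 mm long (its y), 12 mm thick (top at z = 12 mm). Origin on the bench under the middle of the bed; z up; +y is the feed direction (to the robot's left), +x away from the robot; the row's centre line is x = 0. Infeed y = -288 to -90 mm, bed -90 to +90, outfeed +90 to +254. Nothing is overhead; the lever stands behind the bed.
- infeed_centre (a point): Middle of the open infeed board, on its top; axes as the press (y = -187 mm there). Two lead-in plates, as high as the fence, flare open from the bed's mouth at y = -90 back to -122 mm.
- bed_centre (a point): Middle of the bed, on its floor; axes as the press. The bed is 180 mm long, between a fixed fence (inner face at x = -34 mm) and a jaw (inner face at x = +36 mm; comes 8 mm nearer when the lever is pulled). Fence and jaw are 16 mm high above the board, top at z = 28 mm; 180 mm long.
- stop_face (a point): Middle of the end stop's face, at the height of the board top; axes as the press (y = +254 mm there). Stop plate 85 mm wide, 32 mm high above the board, 10 mm thick. The outfeed board has no other guides.
- lever (a joint): Sprung lever, rad: 0 at rest (leaning 0.45 rad away from the robot), 0.8 at its stop (leaning 0.35 rad towards the robot). It turns about the press's y axis through lever_hinge and springs back by itself when let go; pulling it to the stop takes about 4 N at first and 10 N at the end at the grip.
- lever_grip (a point): Centre of the lever's T-bar grip: black round bar, 20 mm diameter, 80 mm long along the press's y, 120 mm from the hinge axis. At rest it lies about 154 mm above the bench.
- lever_hinge (a point): Point on the lever's hinge axis, which runs along the press's y; 46 mm above the bench.
- cart1_mid (a point): Reagent cartridge: white plastic block with a heavy grey foot 16 mm high and one wide, low grey screw cap on top (off centre); 40 mm along its own y, 60 mm along its own x (the two 40 mm wide faces at its x ends carry the grey clip-on covers; grip across these), 48 mm tall with the cap (block 42 mm), 0.1 to 0.2 kg. This point is its centre, 24 mm above its underside; z up. All are alike; three or four are present.
- cart2_mid (a point): Reagent cartridge: white plastic block with a heavy grey foot 16 mm high and one wide, low grey screw cap on top (off centre); 40 mm along its own y, 60 mm along its own x (the two 40 mm wide faces at its x ends carry the grey clip-on covers; grip across these), 48 mm tall with the cap (block 42 mm), 0.1 to 0.2 kg. This point is its centre, 24 mm above its underside; z up. All are alike; three or four are present.
- cart3_mid (a point): Reagent cartridge: white plastic block with a heavy grey foot 16 mm high and one wide, low grey screw cap on top (off centre); 40 mm along its own y, 60 mm along its own x (the two 40 mm wide faces at its x ends carry the grey clip-on covers; grip across these), 48 mm tall with the cap (block 42 mm), 0.1 to 0.2 kg. This point is its centre, 24 mm above its underside; z up. All are alike; three or four are present.
- cart4_mid (a point): Reagent cartridge: white plastic block with a heavy grey foot 16 mm high and one wide, low grey screw cap on top (off centre); 40 mm along its own y, 60 mm along its own x (the two 40 mm wide faces at its x ends carry the grey clip-on covers; grip across these), 48 mm tall with the cap (block 42 mm), 0.1 to 0.2 kg. This point is its centre, 24 mm above its underside; z up. All are alike; three or four are present.
- bottle: Bystander: white reagent bottle, 46 mm diameter, 100 mm tall; origin at its underside. Leave it alone.
- timer_b: Bystander: white lab timer, 42x66x57 mm; origin at its underside. Leave it alone.
- jar_mid (a point): White screw-top specimen jar left on the infeed board, to be stood on the bench: 41 mm diameter, 58 mm tall, 35 g. This point is its centre, 29 mm above its underside; z up.

How it is judged:
By the outcome, as a careful person would: the job done as asked, in the order asked, and still so for the second after the job is handed in, with the robot touching nothing.
Of cart1, cart2, cart3, cart4 only 3 to 4 are there at a start; the rules pass over those that are not, and their reading is None.
At some moment in a run one of cart1, cart2, cart3, cart4 may be knocked a few centimetres aside while the robot is not near it.
It also fails if it takes over 210 s, if anything falls off the work surface, if the arm or the gripper's body presses on something with over 40 N, if the wrist force passes 120 N, or if a joint passes its speed limit or range.

## Working session

There is one attempt and no reset: what is moved stays moved. The work goes in short steps, Python scripts to look and compute and a tool call to move; the robot and the scene stay as the last step left them, time stands still between calls to the robot, and variables do not carry over. Pictures are saved under pics/ and viewed, and the job is handed in when it is done.

Besides the shell and the picture viewer there is one more tool, called after "Call:" as name([rows], argument=value, ...), one row to a line, values as JSON. play_rows: Moves the arm, as the interface text tells. Its arguments: {"type":"object","properties":{"commands":{"type":"array","items":{"type":"object","properties":{"x":{"type":"number"},"y":{"type":"number"},"z":{"type":"number"},"ax":{"type":"number"},"ay":{"type":"number"},"az":{"type":"number"}}}},"fingers":{"type":"number"},"force":{"type":"number"}},"required":["commands"]}

```bash
mkdir -p pics; ls; python3 - <<'E'
from workcell import manip
import cv2, numpy as np
for n in ("scene","top"):
    im=manip.capture(n); cv2.imwrite(f"pics/{n}0.png",im[:,:,::-1])
    c=manip.camera_info(n); print(n); 
    for k in c: print(k,np.round(np.array(c[k]),4).tolist())
print(manip.observe())
E
```

```text
pics
scene
camera_matrix [[378.2788, 0.0, 318.4024], [0.0, 378.2788, 198.7183], [0.0, 0.0, 1.0]]
dist [-0.0541, 0.0, 0.0, 0.0, 0.0]
cam_to_world [[0.8474, -0.3107, 0.4305, 0.0615], [-0.5308, -0.4792, 0.699, -0.8415], [-0.0109, -0.8209, -0.571, 0.8205], [0.0, 0.0, 0.0, 1.0]]
top
camera_matrix [[398.967, 0.0, 320.0461], [0.0, 398.967, 203.7137], [0.0, 0.0, 1.0]]
dist [-0.0618, 0.0, 0.0, 0.0, 0.0]
cam_to_world [[-0.0045, -0.9847, 0.174, 0.3811], [-0.9997, 0.0088, 0.024, 0.0082], [-0.0251, -0.1738, -0.9845, 1.2285], [0.0, 0.0, 0.0, 1.0]]
{'clock': 0.1, 'joint_positions': array([ 5.88424397e+01,  1.96331261e+01,  8.73728223e+01, -2.67599158e-03,
        7.30742772e+01, -8.36516049e+00]), 'joint_vel': array([ 0.05185193, -0.11609458, -0.13990458, -0.02428443,  0.01644114,
        0.01677382]), 'effort': array([ 1.09922385e-03, -4.32006741e+01, -2.44693315e+01,  7.18227820e-02,
        5.24822040e-02, -3.22577570e-06]), 'tcp_pos': array([0.20318517, 0.48369664, 0.23410179]), 'ee_rot': array([-1.79920256e+02, -9.13957139e-03,  1.57208375e+02]), 'wrist_force': array([ 0.19520079, -1.51470095, -0.05843977]), 'wrist_torque': array([ 0.04249044, -0.00510112, -0.06854078]), 'width': 0.09165795369014255}
```

View pics/scene0.png

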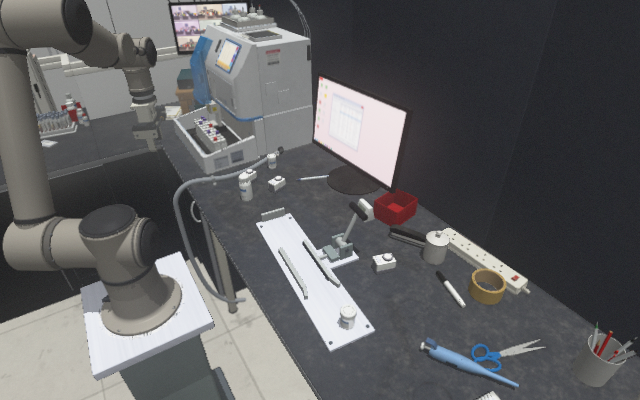

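View pics/top0.png

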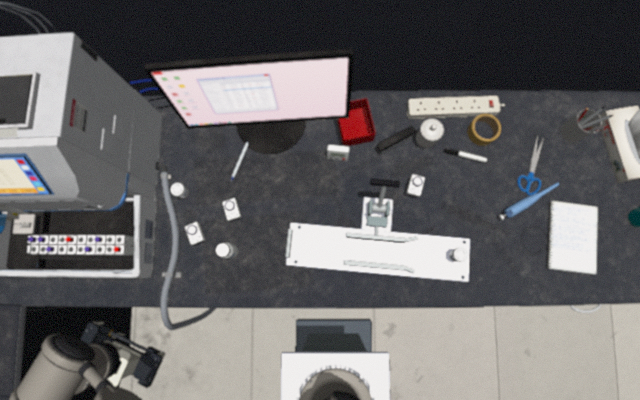

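```bash
cat > h.py <<'E'
import cv2, numpy as np
from workcell import manip
def info(n):
    c=manip.camera_info(n); return np.array(c["camera_matrix"]),np.array(c["dist"]),np.array(c["cam_to_world"])
def ray(n,uv):
    K,d,T=info(n); p=cv2.undistortPoints(np.array(uv,float).reshape(-1,1,2),K,d).reshape(-1,2)
    D=np.c_[p,np.ones(len(p))]@T[:3,:3].T
    return T[:3,3],D
def onz(n,uv,z):
    o,D=ray(n,uv); s=(z-o[2])/D[:,2]; return o+D*s[:,None]
def proj(n,P):
    K,d,T=info(n); Ti=np.linalg.inv(T); r=cv2.Rodrigues(Ti[:3,:3])[0]
    return cv2.projectPoints(np.array(P,float).reshape(-1,1,3),r,Ti[:3,3],K,d)[0].reshape(-1,2)
def tri(uvs,uvt):
    o1,d1=ray("scene",[uvs]);o2,d2=ray("top",[uvt]);d1=d1[0];d2=d2[0]
    A=np.c_[d1,-d2]; s=np.linalg.lstsq(A,o2-o1,rcond=None)[0]
    a=o1+d1*s[0];b=o2+d2*s[1]; return (a+b)/2,np.linalg.norm(a-b)
def crop(n,box,f,name,im=None):
    if im is None: im=manip.capture(n)
    x0,y0,x1,y1=box
    c=cv2.resize(im[y0:y1,x0:x1,::-1],None,fx=f,fy=f,interpolation=cv2.INTER_CUBIC)
    cv2.imwrite(f"pics/{name}.png",c)
E
python3 - <<'E'
from h import *
im=cv2.imread("pics/top0.png")[:,:,::-1]; crop("top",(150,130,350,280),4,"t1",im); crop("top",(280,140,480,290),4,"t2",im)
im=cv2.imread("pics/scene0.png")[:,:,::-1]; crop("scene",(220,140,420,290),4,"s1",im)
crop("scene",(230,190,430,340),4,"s2",im)
E
```

```text
(no output)
```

View pics/t1.png

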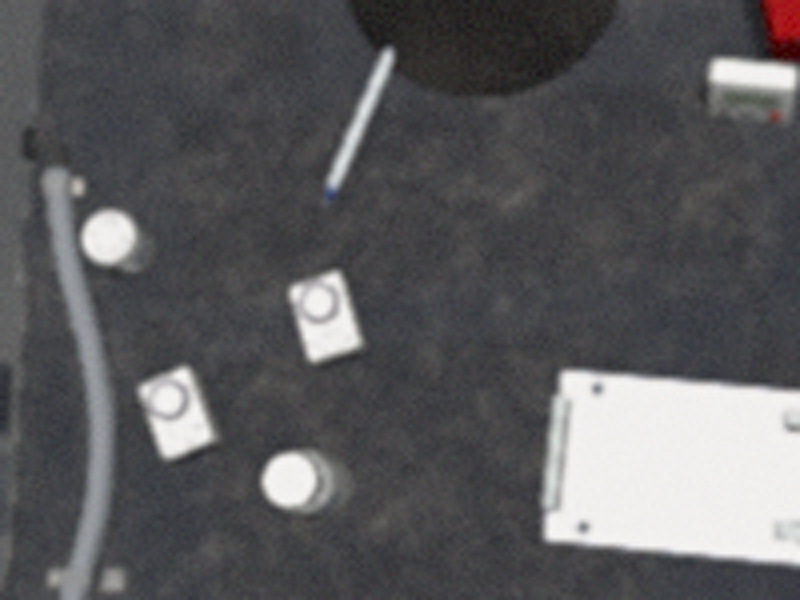

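View pics/t2.png

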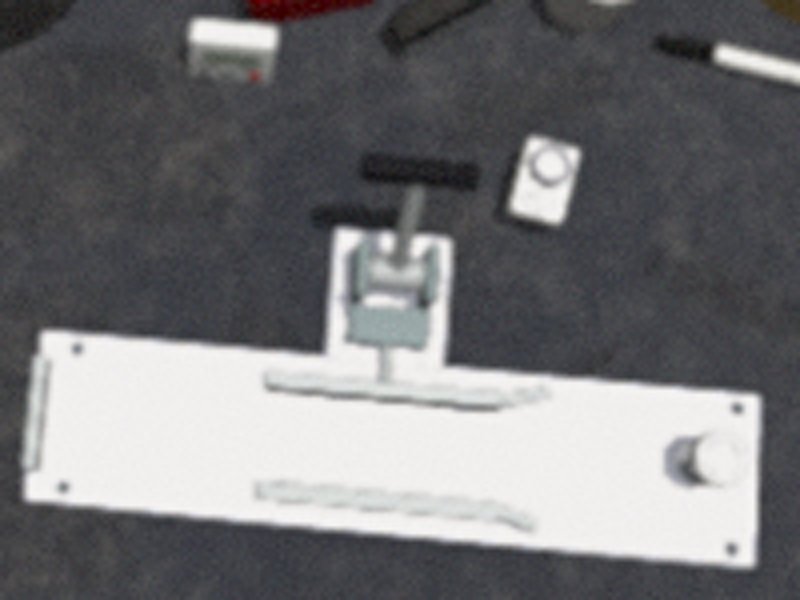

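View pics/s1.png

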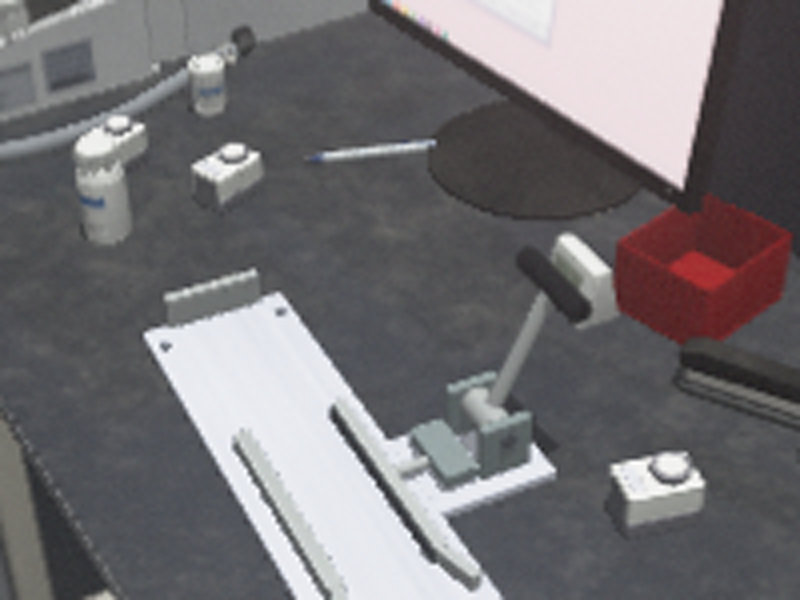

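View pics/s2.png

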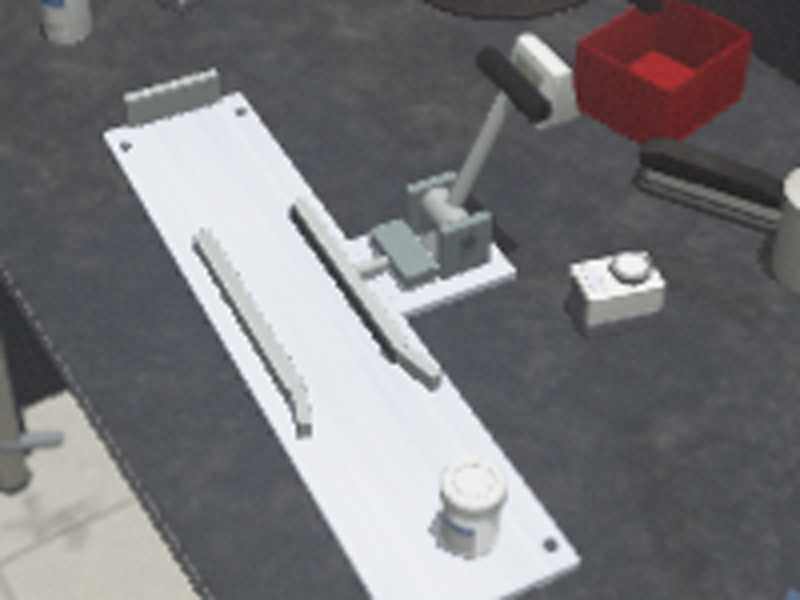

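```bash
python3 - <<'E'
from h import *
o=np.array([280,140]); 
c=np.array([[40,331],[761,396],[755,567],[24,500]])/4+o-0.375
W=onz("top",c,0.012)[:,:2]; print("board",W.round(4).tolist())
for i in range(4): print(np.linalg.norm(W[i]-W[(i+1)%4]).round(4))
# model corners TL(+x,+y) TR(+x,-y) BR BL
M=np.array([[65,254],[65,-288],[-65,-288],[-65,254]],float)/1000
M[[0,3],1]=0.264
mc=M-M.mean(0); wc=W-W.mean(0)
th=np.arctan2((mc[:,0]*wc[:,1]-mc[:,1]*wc[:,0]).sum(),(mc*wc).sum()); R=np.array([[np.cos(th),-np.sin(th)],[np.sin(th),np.cos(th)]])
t=W.mean(0)-R@M.mean(0); print("press",t,np.degrees(th), (wc-mc@R.T).round(4).tolist())
import json; json.dump([*t,th],open("press.json","w"))
im=cv2.imread("pics/top0.png"); g=cv2.cvtColor(im,cv2.COLOR_BGR2GRAY)
for nm,(x,y) in dict(A=(195,233),B=(231,209),C=(416,184),bottle=(222,250),jarx=(178,190),timer=(338,148)).items():
    sub=np.zeros_like(g); sub[y-18:y+19,x-18:x+19]=g[y-18:y+19,x-18:x+19]
    _,m=cv2.threshold(sub,165,255,0)
    cs=max(cv2.findContours(m,0,1)[0],key=cv2.contourArea)
    r=cv2.minAreaRect(cs); bx=cv2.boxPoints(r)
    P=onz("top",bx,0.042)[:,:2]; print(nm,"px",np.round(r[0],1),np.round(r[1],1),"ctr",P.mean(0).round(4),"sides",[np.linalg.norm(P[i]-P[(i+1)%4]).round(4) for i in (0,1)],"ang",[np.degrees(np.arctan2(*(P[(i+1)%4]-P[i])[::-1])).round(1) for i in (0,1)])
# lever
for nm,px in dict(leverbar=(420,171),leverhinge=(398,275)).items(): print(nm,onz("top",[np.array(px)/4+o-0.375],0.154 if 'bar' in nm else .046))
T=np.linalg.inv(np.array([[R[0,0],R[0,1],t[0]],[R[1,0],R[1,1],t[1]],[0,0,1]]))
print(onz("top",[[457,254]],0.058))
E
```

```text
board [[0.5386, 0.1318], [0.4839, -0.4187], [0.3556, -0.4061], [0.4097, 0.143]]
0.5532
0.1289
0.5517
0.1293
press [ 0.44809659 -0.1255597 ] -5.632812852405717 [[-0.0001, 0.001], [-0.0007, -0.0002], [0.0004, -0.0003], [0.0004, -0.0006]]
A px [193.6 232.7] [19.9 13.3] ctr [0.5054 0.4206] sides [np.float64(0.0405), np.float64(0.0616)] ang [np.float64(-71.8), np.float64(-159.0)]
B px [230.6 208.6] [19.5 13.3] ctr [0.5782 0.3093] sides [np.float64(0.0407), np.float64(0.061)] ang [np.float64(-73.6), np.float64(-161.7)]
C px [415.8 184.7] [13.5 19.1] ctr [ 0.6469 -0.2543] sides [np.float64(0.06), np.float64(0.0408)] ang [np.float64(-18.0), np.float64(-107.0)]
bottle px [222.  249.5] [13. 12.] ctr [0.4543 0.3313] sides [np.float64(0.0365), np.float64(0.0388)] ang [np.float64(-90.2), np.float64(-178.1)]
jarx px [177. 189.] [12. 12.] ctr [0.641  0.4798] sides [np.float64(0.0382), np.float64(0.038)] ang [np.float64(-90.7), np.float64(-176.7)]
timer px [338.  148.3] [20.5  6.3] ctr [ 0.7644 -0.0192] sides [np.float64(0.0203), np.float64(0.0636)] ang [np.float64(-5.9), np.float64(-96.7)]
leverbar [[ 0.62908522 -0.14386977  0.154     ]]
leverhinge [[ 0.57428446 -0.14004585  0.046     ]]
[[ 0.43554711 -0.3618428   0.058     ]]
```

```bash
python3 - <<'E'
from h import *
# bottle top: top crop t1 (290,480)/4+(150,130); scene s1 cap top
print("bottle z.1",onz("top",[np.array([290,481])/4+[150,130]-.375],0.100))
b=np.array([.4419,.3259])
# base pixel in scene s1 (105,238 bottom), centre base approx (106,228)
print("bottle base scene",onz("scene",[np.array([106,229])/4+[220,140]-.375],0.0))
print("jar tri top", tri(np.array([473,487])/4+[230,190]-.375, np.array([719,459])/4+[280,140]-.375))
print("A cap",tri(np.array([118,122])/4+[220,140]-.375, np.array([166,399])/4+[150,130]-.375))
print("B cap",tri(np.array([235,151])/4+[220,140]-.375, np.array([319,301])/4+[150,130]-.375))
print("C cap",tri(np.array([672,464])/4+[220,140]-.375, np.array([550,164])/4+[280,140]-.375))
print("lever bar",tri(np.array([553,282])/4+[220,140]-.375, np.array([420,171])/4+[280,140]-.375))
# predicted top corners of carts in scene
for nm,c,a in (("A",(.5054,.4206),20),("B",(.5782,.3093),17.5),("C",(.6469,-.2543),-17.5)):
    a=np.radians(a);e=np.array([np.cos(a),np.sin(a)]);f=np.array([-e[1],e[0]])
    P=[[*(np.array(c)+s*.03*e+q*.02*f),.042] for s,q in ((1,1),(1,-1),(-1,-1),(-1,1))]
    print(nm,((proj("scene",P)-[220,140])*4).round(0).tolist(),((proj("top",P)-([150,130] if nm!='C' else [280,140]))*4).round(0).tolist())
E
```

```text
bottle z.1 [[0.44960343 0.31507822 0.1       ]]
bottle base scene [[0.45330206 0.32477538 0.        ]]
jar tri top (array([ 0.4342951 , -0.36656237,  0.0651765 ]), np.float64(0.000535617460407639))
A cap (array([0.51501392, 0.42564438, 0.04942344]), np.float64(0.0012811699111870644))
B cap (array([0.58892895, 0.31145879, 0.04905387]), np.float64(0.0011191642274305247))
C cap (array([ 0.65729261, -0.25683833,  0.05066185]), np.float64(0.00040552761759332965))
lever bar (array([ 0.62776222, -0.14309692,  0.15779367]), np.float64(0.0009766673745713425))
A [[118.0, 114.0], [145.0, 126.0], [102.0, 151.0], [74.0, 138.0]] [[138.0, 383.0], [187.0, 364.0], [211.0, 438.0], [161.0, 457.0]]
B [[232.0, 141.0], [261.0, 154.0], [217.0, 180.0], [188.0, 166.0]] [[287.0, 285.0], [337.0, 269.0], [358.0, 343.0], [308.0, 360.0]]
C [[683.0, 449.0], [705.0, 485.0], [628.0, 501.0], [608.0, 464.0]] [[528.0, 135.0], [579.0, 149.0], [559.0, 223.0], [508.0, 208.0]]
```

```bash
python3 - <<'E'
from h import *
im=cv2.imread("pics/scene0.png")[:,:,::-1]; im2=im.copy()
for uv in ((168,195),(174,220),(175.5,235),(173,260),(169,285)):
    for z in np.arange(0,.31,.1):
        p=proj("scene",onz("top",[uv],z))[0]; print(uv,round(z,2),onz("top",[uv],z)[0,:2].round(3),p.round(0))
crop("scene",(150,120,350,270),4,"s3",im)
E
```

```text
(168, 195) 0.0 [0.631 0.525] [265. 163.]
(168, 195) 0.1 [0.611 0.483] [263. 147.]
(168, 195) 0.2 [0.59  0.441] [261. 130.]
(168, 195) 0.3 [0.57  0.399] [258. 110.]
(174, 220) 0.0 [0.55 0.5 ] [251. 170.]
(174, 220) 0.1 [0.536 0.46 ] [249. 154.]
(174, 220) 0.2 [0.523 0.42 ] [247. 136.]
(174, 220) 0.3 [0.509 0.38 ] [245. 115.]
(175.5, 235) 0.0 [0.502 0.493] [241. 174.]
(175.5, 235) 0.1 [0.493 0.453] [240. 158.]
(175.5, 235) 0.2 [0.483 0.414] [238. 139.]
(175.5, 235) 0.3 [0.473 0.374] [236. 118.]
(173, 260) 0.0 [0.425 0.496] [223. 179.]
(173, 260) 0.1 [0.421 0.457] [222. 162.]
(173, 260) 0.2 [0.417 0.417] [221. 143.]
(173, 260) 0.3 [0.414 0.377] [219. 122.]
(169, 285) 0.0 [0.348 0.505] [205. 184.]
(169, 285) 0.1 [0.351 0.465] [204. 166.]
(169, 285) 0.2 [0.353 0.424] [203. 147.]
(169, 285) 0.3 [0.356 0.384] [203. 125.]
```

View pics/s3.png

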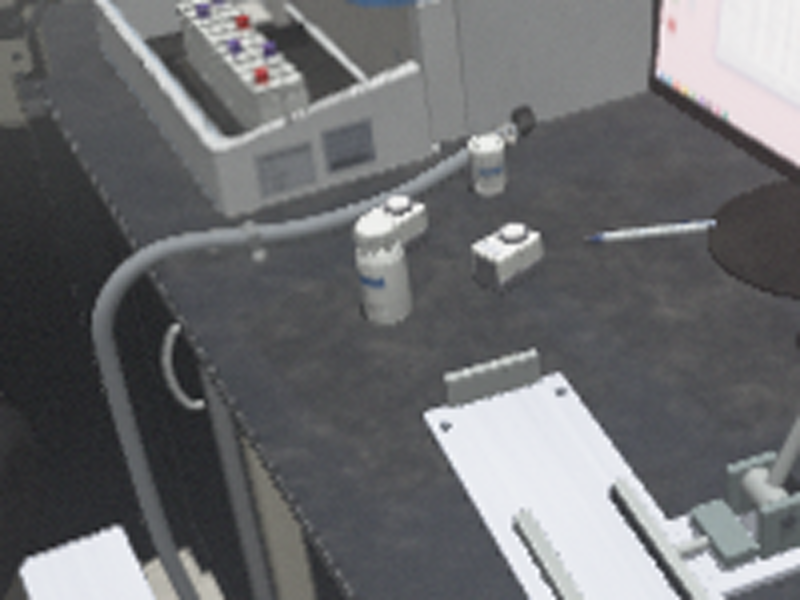

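Call:
play_rows([
  {"x": 31,"y": -29,"az": -0.14},
  {"x": 31,"y": -29,"az": -0.14},
  {"x": 31,"y": -29,"az": -0.14},
  {"x": 31,"y": -29,"az": -0.14},
  {"x": 31,"y": -29,"az": -0.14},
], fingers=1, force=20)

```text
invalid input
```

Call:
play_rows([
  {"x": 31,"y": -29,"az": -0.14},
  {"x": 31,"y": -29,"az": -0.14},
  {"x": 31,"y": -29,"az": -0.14},
  {"x": 0,"y": -45,"az": -0.14},
  {"x": 0,"y": -45,"az": 0},
])

```text
invalid input
```

Call:
play_rows([
  {"y": -45},
  {"y": -45},
  {"y": -45},
  {"y": -45},
  {"y": -45},
])

```text
invalid input
```

Call:
play_rows([
  {"y": -45,"z": -10},
  {"y": -45,"z": -10},
  {"y": -45,"z": -10},
  {"y": -45,"z": -10},
  {"y": -45,"z": -10},
])

```text
invalid input
```

Call:
play_rows([
  {"x": 31,"y": -29,"z": 0,"ax": 0,"ay": 0,"az": -0.14},
  {"x": 31,"y": -29,"z": 0,"ax": 0,"ay": 0,"az": -0.14},
  {"x": 31,"y": -29,"z": 0,"ax": 0,"ay": 0,"az": -0.14},
  {"x": 31,"y": -29,"z": 0,"ax": 0,"ay": 0,"az": -0.14},
  {"x": 31,"y": -29,"z": 0,"ax": 0,"ay": 0,"az": -0.14},
], fingers=1, force=20)

```text
clock: 0.6
tcp_pos: [0.3592, 0.3376, 0.2345]
ee_rot: [-180.0, 0.0, 116.8]
wrist_force: [0.9, 0.2, 0.2]
width: 0.0919
```

Call:
play_rows([
  {"x": 31,"y": -29,"z": 0,"ax": 0,"ay": 0,"az": -0.14},
  {"x": 31,"y": -29,"z": 0,"ax": 0,"ay": 0,"az": -0.14},
  {"x": 14,"y": -45,"z": 0,"ax": 0,"ay": 0,"az": -0.14},
  {"x": 0,"y": -45,"z": 0,"ax": 0,"ay": 0,"az": -0.14},
  {"x": 0,"y": -45,"z": 0,"ax": 0,"ay": 0,"az": 0},
])

```text
clock: 1.1
tcp_pos: [0.4343, 0.1442, 0.2342]
ee_rot: [-179.9, 0.0, 84.8]
wrist_force: [0.8, -0.1, 0.3]
width: 0.0917
```

Call:
play_rows([
  {"x": 0,"y": -47,"z": 0,"ax": 0,"ay": 0,"az": 0},
  {"x": 0,"y": -47,"z": 0,"ax": 0,"ay": 0,"az": 0},
  {"x": 0,"y": -47,"z": 0,"ax": 0,"ay": 0,"az": 0},
  {"x": 0,"y": -47,"z": 0,"ax": 0,"ay": 0,"az": 0},
  {"x": 0,"y": -47,"z": 0,"ax": 0,"ay": 0,"az": 0},
])

```text
clock: 1.6
tcp_pos: [0.4338, -0.0908, 0.2347]
ee_rot: [-180.0, -0.0, 85.0]
wrist_force: [0.7, -0.3, -0.5]
width: 0.0918
```

Call:
play_rows([
  {"x": 0,"y": -45,"z": -10,"ax": 0,"ay": 0,"az": 0},
  {"x": 0,"y": -45,"z": -10,"ax": 0,"ay": 0,"az": 0},
  {"x": 0,"y": -45,"z": -10,"ax": 0,"ay": 0,"az": 0},
  {"x": 0,"y": -45,"z": -10,"ax": 0,"ay": 0,"az": 0},
  {"x": 0,"y": -45,"z": -10,"ax": 0,"ay": 0,"az": 0},
])

```text
clock: 2.1
tcp_pos: [0.4339, -0.3157, 0.184]
ee_rot: [-180.0, -0.0, 85.0]
wrist_force: [0.9, 0.3, -0.2]
width: 0.0919
```

Call:
play_rows([
  {"x": 0,"y": -49,"z": 0,"ax": 0,"ay": 0,"az": 0},
  {"x": 0,"y": 0,"z": -40,"ax": 0,"ay": 0,"az": 0},
  {"x": 0,"y": 0,"z": -40,"ax": 0,"ay": 0,"az": 0},
  {"x": 0,"y": 0,"z": -40,"ax": 0,"ay": 0,"az": 0},
  {"x": 0,"y": 0,"z": -29,"ax": 0,"ay": 0,"az": 0},
])

```text
clock: 2.6
tcp_pos: [0.4332, -0.3621, 0.0328]
ee_rot: [-179.9, -0.1, 85.0]
wrist_force: [0.4, -0.4, 0.7]
width: 0.0918
```

Call:
play_rows([
  {"x": 0,"y": 0,"z": 0,"ax": 0,"ay": 0,"az": 0},
  {"x": 0,"y": 0,"z": 0,"ax": 0,"ay": 0,"az": 0},
  {"x": 0,"y": 0,"z": 0,"ax": 0,"ay": 0,"az": 0},
  {"x": 0,"y": 0,"z": 0,"ax": 0,"ay": 0,"az": 0},
  {"x": 0,"y": 0,"z": 0,"ax": 0,"ay": 0,"az": 0},
], fingers=-1, force=12)

```text
clock: 3.1
tcp_pos: [0.4349, -0.3635, 0.0372]
ee_rot: [179.9, 0.1, 85.0]
wrist_force: [0.1, 0.2, 0.4]
width: 0.0568
```

```bash
python3 - <<'E'
from h import *
im=manip.capture("top"); crop("top",(150,130,350,280),2,"j1",im); crop("top",(380,140,530,290),4,"j2",im)
E
```

```text
(no output)
```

View pics/j2.png

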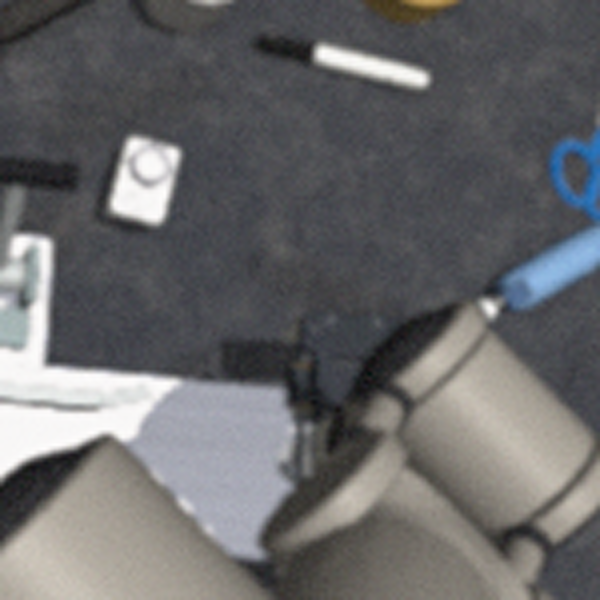

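Call:
play_rows([
  {"x": 0,"y": 0,"z": 0,"ax": 0,"ay": 0,"az": 0},
  {"x": 0,"y": 0,"z": 0,"ax": 0,"ay": 0,"az": 0},
  {"x": 0,"y": 0,"z": 0,"ax": 0,"ay": 0,"az": 0},
  {"x": 0,"y": 0,"z": 0,"ax": 0,"ay": 0,"az": 0},
  {"x": 0,"y": 0,"z": 0,"ax": 0,"ay": 0,"az": 0},
])

```text
clock: 3.65
tcp_pos: [0.4346, -0.3631, 0.0362]
ee_rot: [180.0, 0.0, 85.0]
wrist_force: [0.3, 1.4, 5.6]
width: 0.0401
```

Call:
play_rows([
  {"x": 0,"y": 0,"z": 15,"ax": 0,"ay": 0,"az": 0},
  {"x": 0,"y": 0,"z": 20,"ax": 0,"ay": 0,"az": 0},
  {"x": 15,"y": -5,"z": 25,"ax": 0,"ay": 0,"az": 0},
  {"x": 35,"y": -12,"z": 0,"ax": 0,"ay": 0,"az": 0},
  {"x": 35,"y": -12,"z": 0,"ax": 0,"ay": 0,"az": 0},
])

```text
clock: 4.15
tcp_pos: [0.5203, -0.3926, 0.0968]
ee_rot: [179.9, 0.1, 85.0]
wrist_force: [0.3, -0.6, -0.6]
width: 0.0405
```

Call:
play_rows([
  {"x": 36,"y": -13,"z": 0,"ax": 0,"ay": 0,"az": 0},
  {"x": 35,"y": -13,"z": 0,"ax": 0,"ay": 0,"az": 0},
  {"x": 0,"y": 0,"z": -30,"ax": 0,"ay": 0,"az": 0},
  {"x": 0,"y": 0,"z": -25,"ax": 0,"ay": 0,"az": 0},
  {"x": 0,"y": 0,"z": -10,"ax": 0,"ay": 0,"az": 0},
])

```text
clock: 4.65
tcp_pos: [0.5889, -0.4165, 0.0265]
ee_rot: [-179.7, -0.2, 85.0]
wrist_force: [-0.1, 0.2, -1.3]
width: 0.0402
```

Call:
play_rows([
  {"x": 0,"y": 0,"z": -4,"ax": 0,"ay": 0,"az": 0},
  {"x": 0,"y": 0,"z": -2,"ax": 0,"ay": 0,"az": 0},
  {"x": 0,"y": 0,"z": -1,"ax": 0,"ay": 0,"az": 0},
  {"x": 0,"y": 0,"z": 0,"ax": 0,"ay": 0,"az": 0},
  {"x": 0,"y": 0,"z": 0,"ax": 0,"ay": 0,"az": 0},
])

```text
clock: 5.15
tcp_pos: [0.5907, -0.4183, 0.0249]
ee_rot: [179.9, 0.1, 85.0]
wrist_force: [-0.9, -0.5, 0.2]
width: 0.0399
```

Call:
play_rows([
  {"x": 0,"y": 0,"z": -1.5,"ax": 0,"ay": 0,"az": 0},
  {"x": 0,"y": 0,"z": 0,"ax": 0,"ay": 0,"az": 0},
  {"x": 0,"y": 0,"z": 0,"ax": 0,"ay": 0,"az": 0},
  {"x": 0,"y": 0,"z": 0,"ax": 0,"ay": 0,"az": 0},
  {"x": 0,"y": 0,"z": 0,"ax": 0,"ay": 0,"az": 0},
])

```text
clock: 5.65
tcp_pos: [0.5909, -0.4185, 0.0242]
ee_rot: [179.9, 0.1, 85.0]
wrist_force: [-2.5, 1.5, 6.7]
width: 0.04
```

Call:
play_rows([
  {"x": 0,"y": 0,"z": 0,"ax": 0,"ay": 0,"az": 0},
  {"x": 0,"y": 0,"z": 0,"ax": 0,"ay": 0,"az": 0},
  {"x": 0,"y": 0,"z": 0,"ax": 0,"ay": 0,"az": 0},
  {"x": 0,"y": 0,"z": 0,"ax": 0,"ay": 0,"az": 0},
  {"x": 0,"y": 0,"z": 0,"ax": 0,"ay": 0,"az": 0},
], fingers=1)

```text
clock: 6.15
tcp_pos: [0.5903, -0.4179, 0.022]
ee_rot: [-180.0, -0.0, 85.0]
wrist_force: [0.7, 0.5, -0.1]
width: 0.0757
```

Call:
play_rows([
  {"x": 0,"y": 0,"z": 40,"ax": 0,"ay": 0,"az": 0},
  {"x": 0,"y": 0,"z": 45,"ax": 0,"ay": 0,"az": 0},
  {"x": 0,"y": 0,"z": 45,"ax": 0,"ay": 0,"az": 0},
  {"x": 0,"y": 0,"z": 30,"ax": 0,"ay": 0,"az": 0},
  {"x": 0,"y": 40,"z": 0,"ax": 0,"ay": 0,"az": 0},
])

```text
clock: 6.65
tcp_pos: [0.5915, -0.3835, 0.1882]
ee_rot: [179.4, 0.5, 84.7]
wrist_force: [1.0, 0.6, 0.1]
width: 0.0917
```

```bash
python3 - <<'E'
from h import *
im=manip.capture("scene"); crop("scene",(230,140,480,330),3,"j3",im); crop("scene",(220,140,420,290),4,"j3b",im)
E
```

```text
(no output)
```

View pics/j3.png

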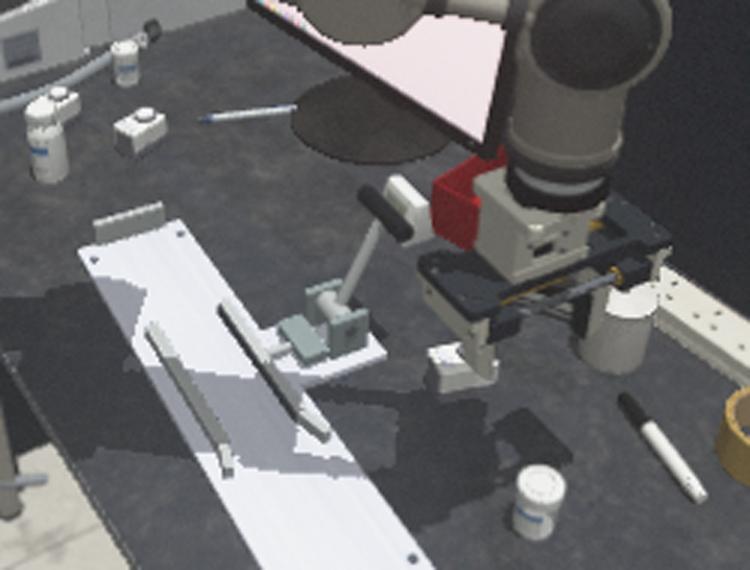

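Call:
play_rows([
  {"x": 19,"y": 40,"z": 0,"ax": 0,"ay": 0,"az": -0.11},
  {"x": 19,"y": 42,"z": 0,"ax": 0,"ay": 0,"az": -0.11},
  {"x": 19,"y": 43,"z": 0,"ax": 0,"ay": 0,"az": 0},
  {"x": 0,"y": 0,"z": -30,"ax": 0,"ay": 0,"az": 0},
  {"x": 0,"y": 0,"z": -30,"ax": 0,"ay": 0,"az": 0},
])

```text
clock: 7.2
tcp_pos: [0.6486, -0.2509, 0.1224]
ee_rot: [179.9, 0.0, 72.6]
wrist_force: [0.1, 0.5, -1.3]
width: 0.0917
```

Call:
play_rows([
  {"x": 0,"y": 0,"z": 0,"ax": 0,"ay": 0,"az": 0},
  {"x": 0,"y": 0,"z": -30,"ax": 0,"ay": 0,"az": 0},
  {"x": 0,"y": 0,"z": -30,"ax": 0,"ay": 0,"az": 0},
  {"x": 0,"y": 0,"z": -30,"ax": 0,"ay": 0,"az": 0},
  {"x": 0,"y": 0,"z": -16,"ax": 0,"ay": 0,"az": 0},
])

```text
clock: 7.7
tcp_pos: [0.6466, -0.253, 0.0148]
ee_rot: [-179.9, -0.0, 72.4]
wrist_force: [-0.6, 0.4, -0.5]
width: 0.0919
```

Call:
play_rows([
  {"x": 0,"y": 0,"z": 0,"ax": 0,"ay": 0,"az": 0},
  {"x": 0,"y": 0,"z": 0,"ax": 0,"ay": 0,"az": 0},
  {"x": 0,"y": 0,"z": 0,"ax": 0,"ay": 0,"az": 0},
  {"x": 0,"y": 0,"z": 0,"ax": 0,"ay": 0,"az": 0},
  {"x": 0,"y": 0,"z": 0,"ax": 0,"ay": 0,"az": 0},
], fingers=-1, force=15)

```text
clock: 8.2
tcp_pos: [0.6479, -0.2533, 0.0178]
ee_rot: [179.9, 0.0, 72.4]
wrist_force: [-0.9, -0.3, 3.5]
width: 0.0598
```

Call:
play_rows([
  {"x": 0,"y": 0,"z": 30,"ax": 0,"ay": 0,"az": 0},
  {"x": 0,"y": 0,"z": 40,"ax": 0,"ay": 0,"az": 0},
  {"x": -30,"y": -10,"z": 0,"ax": 0,"ay": 0,"az": 0.07},
  {"x": -40,"y": -10,"z": 0,"ax": 0,"ay": 0,"az": 0.07},
  {"x": -40,"y": -10,"z": 0,"ax": 0,"ay": 0,"az": 0.069},
])

```text
clock: 8.7
tcp_pos: [0.5362, -0.2829, 0.0867]
ee_rot: [180.0, 0.0, 84.6]
wrist_force: [-0.4, -0.5, -2.0]
width: 0.0599
```

Call:
play_rows([
  {"x": -40,"y": -5,"z": 0,"ax": 0,"ay": 0,"az": 0},
  {"x": -40,"y": -6,"z": 0,"ax": 0,"ay": 0,"az": 0},
  {"x": -26,"y": 0,"z": 0,"ax": 0,"ay": 0,"az": 0},
  {"x": 0,"y": 0,"z": -20,"ax": 0,"ay": 0,"az": 0},
  {"x": 0,"y": 0,"z": -25,"ax": 0,"ay": 0,"az": 0},
])

```text
clock: 9.2
tcp_pos: [0.4315, -0.2951, 0.0425]
ee_rot: [179.8, 0.1, 84.3]
wrist_force: [0.6, -0.2, -3.5]
width: 0.0597
```

Call:
play_rows([
  {"x": 0,"y": 0,"z": -8,"ax": 0,"ay": 0,"az": 0},
  {"x": 0,"y": 0,"z": -3,"ax": 0,"ay": 0,"az": 0},
  {"x": 0,"y": 0,"z": -1,"ax": 0,"ay": 0,"az": 0},
  {"x": 0,"y": 0,"z": 0,"ax": 0,"ay": 0,"az": 0},
  {"x": 0,"y": 0,"z": 0,"ax": 0,"ay": 0,"az": 0},
])

```text
clock: 9.7
tcp_pos: [0.4319, -0.2943, 0.0299]
ee_rot: [179.9, 0.1, 84.4]
wrist_force: [-0.3, 0.4, -1.5]
width: 0.0596
```

Call:
play_rows([
  {"x": 0,"y": 0,"z": -1.5,"ax": 0,"ay": 0,"az": 0},
  {"x": 0,"y": 0,"z": 0,"ax": 0,"ay": 0,"az": 0},
  {"x": 0,"y": 0,"z": 0,"ax": 0,"ay": 0,"az": 0},
  {"x": 0,"y": 0,"z": 0,"ax": 0,"ay": 0,"az": 0},
  {"x": 0,"y": 0,"z": 0,"ax": 0,"ay": 0,"az": 0},
])

```text
clock: 10.2
tcp_pos: [0.4321, -0.2945, 0.0294]
ee_rot: [179.9, 0.1, 84.4]
wrist_force: [-1.9, 1.4, 11.0]
width: 0.0599
```

Call:
play_rows([
  {"x": 0,"y": 0,"z": 0,"ax": 0,"ay": 0,"az": 0},
  {"x": 0,"y": 0,"z": 0,"ax": 0,"ay": 0,"az": 0},
  {"x": 0,"y": 0,"z": 0,"ax": 0,"ay": 0,"az": 0},
  {"x": 0,"y": 0,"z": 0,"ax": 0,"ay": 0,"az": 0},
  {"x": 0,"y": 0,"z": 0,"ax": 0,"ay": 0,"az": 0},
], fingers=1)

```text
clock: 10.7
tcp_pos: [0.4313, -0.294, 0.0276]
ee_rot: [-180.0, -0.0, 84.4]
wrist_force: [0.8, 0.0, 0.4]
width: 0.0909
```

Call:
play_rows([
  {"x": 0,"y": 0,"z": 40,"ax": 0,"ay": 0,"az": 0},
  {"x": 0,"y": 0,"z": 45,"ax": 0,"ay": 0,"az": 0},
  {"x": 0,"y": 0,"z": 45,"ax": 0,"ay": 0,"az": 0},
  {"x": 0,"y": 30,"z": 30,"ax": 0,"ay": 0,"az": 0},
  {"x": 0,"y": 45,"z": 0,"ax": 0,"ay": 0,"az": 0},
])

```text
clock: 11.2
tcp_pos: [0.4335, -0.2211, 0.192]
ee_rot: [179.5, 0.3, 84.2]
wrist_force: [-0.0, 0.9, -1.0]
width: 0.0918
```

Call:
play_rows([
  {"x": 0,"y": 48,"z": 0,"ax": 0,"ay": 0,"az": 0.08},
  {"x": 0,"y": 48,"z": 0,"ax": 0,"ay": 0,"az": 0.08},
  {"x": 0,"y": 48,"z": 0,"ax": 0,"ay": 0,"az": 0.08},
  {"x": 0,"y": 48,"z": 0,"ax": 0,"ay": 0,"az": 0.08},
  {"x": 0,"y": 48,"z": 0,"ax": 0,"ay": 0,"az": 0.08},
])

```text
clock: 11.7
tcp_pos: [0.431, 0.0228, 0.1879]
ee_rot: [180.0, 0.0, 107.5]
wrist_force: [1.0, -0.6, -0.2]
width: 0.0917
```

```bash
cat >> h.py <<'E'
def rects(im,pts,z=0.042,th=165,h=18):
    g=cv2.cvtColor(im,cv2.COLOR_RGB2GRAY)
    for nm,(x,y) in pts.items():
        sub=np.zeros_like(g); sub[y-h:y+h+1,x-h:x+h+1]=g[y-h:y+h+1,x-h:x+h+1]
        _,m=cv2.threshold(sub,th,255,0)
        cs=max(cv2.findContours(m,0,1)[0],key=cv2.contourArea)
        r=cv2.minAreaRect(cs); P=onz("top",cv2.boxPoints(r),z)[:,:2]
        print(nm,np.round(r[0],1),"ctr",P.mean(0).round(4),"sides",[np.linalg.norm(P[i]-P[(i+1)%4]).round(4) for i in (0,1)],"ang",[np.degrees(np.arctan2(*(P[(i+1)%4]-P[i])[::-1])).round(1) for i in (0,1)])
E
python3 - <<'E'
from h import *
im=manip.capture("top"); crop("top",(150,130,480,290),2.4,"k1",im)
rects(im,dict(A=(195,233),B=(231,209)))
E
```

```text
A [193.7 232.8] ctr [0.5049 0.4202] sides [np.float64(0.042), np.float64(0.0623)] ang [np.float64(-70.6), np.float64(-157.8)]
B [230.6 208.8] ctr [0.5776 0.3093] sides [np.float64(0.0425), np.float64(0.0612)] ang [np.float64(-71.8), np.float64(-160.1)]
```

View pics/k1.png

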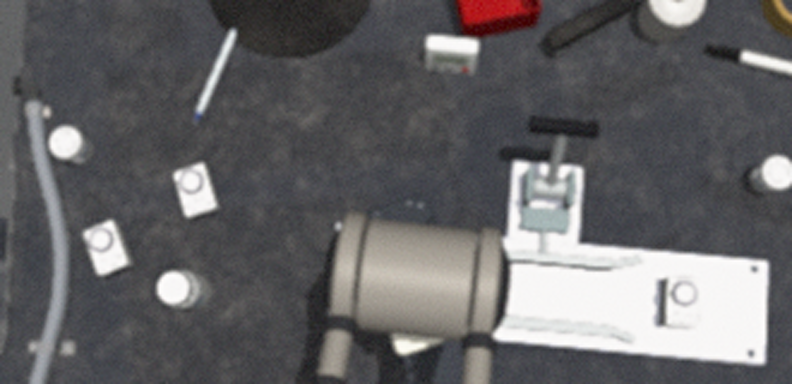

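Call:
play_rows([
  {"x": 21,"y": 41,"z": 0,"ax": 0,"ay": 0,"az": 0.014},
  {"x": 21,"y": 41,"z": 0,"ax": 0,"ay": 0,"az": 0},
  {"x": 21,"y": 41,"z": 0,"ax": 0,"ay": 0,"az": 0},
  {"x": 21,"y": 41,"z": 0,"ax": 0,"ay": 0,"az": 0},
  {"x": 21,"y": 41,"z": 0,"ax": 0,"ay": 0,"az": 0},
])

```text
clock: 12.25
tcp_pos: [0.537, 0.2276, 0.1876]
ee_rot: [-180.0, 0.0, 108.1]
wrist_force: [1.3, 0.0, 0.0]
width: 0.092
```

Call:
play_rows([
  {"x": 21,"y": 41,"z": 0,"ax": 0,"ay": 0,"az": 0},
  {"x": 21,"y": 42,"z": 0,"ax": 0,"ay": 0,"az": 0},
  {"x": 0,"y": 0,"z": -25,"ax": 0,"ay": 0,"az": 0},
  {"x": 0,"y": 0,"z": -30,"ax": 0,"ay": 0,"az": 0},
  {"x": 0,"y": 0,"z": -30,"ax": 0,"ay": 0,"az": 0},
])

```text
clock: 12.75
tcp_pos: [0.5784, 0.3092, 0.1014]
ee_rot: [180.0, 0.0, 108.1]
wrist_force: [0.6, -0.7, 0.3]
width: 0.0914
```

Call:
play_rows([
  {"x": 0,"y": 0,"z": -30,"ax": 0,"ay": 0,"az": 0},
  {"x": 0,"y": 0,"z": -30,"ax": 0,"ay": 0,"az": 0},
  {"x": 0,"y": 0,"z": -20,"ax": 0,"ay": 0,"az": 0},
  {"x": 0,"y": 0,"z": -7,"ax": 0,"ay": 0,"az": 0},
  {"x": 0,"y": 0,"z": 0,"ax": 0,"ay": 0,"az": 0},
])

```text
clock: 13.25
tcp_pos: [0.5779, 0.3086, 0.0147]
ee_rot: [-179.9, 0.0, 108.1]
wrist_force: [0.0, 0.0, 0.2]
width: 0.0921
```

Call:
play_rows([
  {"x": 0,"y": 0,"z": 0,"ax": 0,"ay": 0,"az": 0},
  {"x": 0,"y": 0,"z": 0,"ax": 0,"ay": 0,"az": 0},
  {"x": 0,"y": 0,"z": 0,"ax": 0,"ay": 0,"az": 0},
  {"x": 0,"y": 0,"z": 0,"ax": 0,"ay": 0,"az": 0},
  {"x": 0,"y": 0,"z": 0,"ax": 0,"ay": 0,"az": 0},
], fingers=-1)

```text
clock: 13.75
tcp_pos: [0.5786, 0.3092, 0.0164]
ee_rot: [179.9, -0.0, 108.1]
wrist_force: [0.0, 0.2, 2.9]
width: 0.06
```

Call:
play_rows([
  {"x": 0,"y": 0,"z": 30,"ax": 0,"ay": 0,"az": 0},
  {"x": 0,"y": 0,"z": 45,"ax": 0,"ay": 0,"az": 0},
  {"x": 0,"y": 0,"z": 45,"ax": 0,"ay": 0,"az": 0},
  {"x": -20,"y": -42,"z": 0,"ax": 0,"ay": 0,"az": 0},
  {"x": -20,"y": -42,"z": 0,"ax": 0,"ay": 0,"az": 0},
])

```text
clock: 14.25
tcp_pos: [0.5387, 0.225, 0.1374]
ee_rot: [179.8, 0.0, 108.2]
wrist_force: [0.8, -0.5, -2.2]
width: 0.0595
```

Call:
play_rows([
  {"x": -20,"y": -45,"z": 0,"ax": 0,"ay": 0,"az": -0.06},
  {"x": -20,"y": -45,"z": 0,"ax": 0,"ay": 0,"az": -0.06},
  {"x": -20,"y": -45,"z": 0,"ax": 0,"ay": 0,"az": -0.06},
  {"x": -20,"y": -45,"z": 0,"ax": 0,"ay": 0,"az": -0.06},
  {"x": -20,"y": -45,"z": 0,"ax": 0,"ay": 0,"az": -0.06},
])

```text
clock: 14.75
tcp_pos: [0.4372, -0.0014, 0.1359]
ee_rot: [180.0, 0.0, 90.8]
wrist_force: [1.5, -1.7, -0.7]
width: 0.0599
```

Call:
play_rows([
  {"x": -2,"y": -45,"z": 0,"ax": 0,"ay": 0,"az": -0.06},
  {"x": -2,"y": -45,"z": 0,"ax": 0,"ay": 0,"az": -0.054},
  {"x": -2,"y": -45,"z": 0,"ax": 0,"ay": 0,"az": 0},
  {"x": -2,"y": -45,"z": 0,"ax": 0,"ay": 0,"az": 0},
  {"x": -2,"y": -45,"z": 0,"ax": 0,"ay": 0,"az": 0},
])

```text
clock: 15.25
tcp_pos: [0.4279, -0.2268, 0.1359]
ee_rot: [180.0, 0.0, 84.4]
wrist_force: [1.6, 0.5, -1.4]
width: 0.0598
```

Call:
play_rows([
  {"x": -2,"y": -45,"z": 0,"ax": 0,"ay": 0,"az": 0},
  {"x": 0,"y": -45,"z": 0,"ax": 0,"ay": 0,"az": 0},
  {"x": 0,"y": -24,"z": -20,"ax": 0,"ay": 0,"az": 0},
  {"x": 0,"y": 0,"z": -20,"ax": 0,"ay": 0,"az": 0},
  {"x": 0,"y": 0,"z": 0,"ax": 0,"ay": 0,"az": 0},
])

```text
clock: 15.75
tcp_pos: [0.4246, -0.3383, 0.0931]
ee_rot: [-179.8, -0.2, 84.3]
wrist_force: [0.4, 0.6, -1.3]
width: 0.06
```

Call:
play_rows([
  {"x": 2,"y": 0,"z": -20,"ax": 0,"ay": 0,"az": 0},
  {"x": 0,"y": 0,"z": -25,"ax": 0,"ay": 0,"az": 0},
  {"x": 0,"y": 0,"z": -15,"ax": 0,"ay": 0,"az": 0},
  {"x": 0,"y": 0,"z": -5,"ax": 0,"ay": 0,"az": 0},
  {"x": 0,"y": 0,"z": -3,"ax": 0,"ay": 0,"az": 0},
])

```text
clock: 16.25
tcp_pos: [0.4287, -0.3387, 0.0283]
ee_rot: [180.0, 0.0, 84.4]
wrist_force: [-3.1, 1.3, 13.9]
width: 0.06
```

Call:
play_rows([
  {"x": 0,"y": 0,"z": 0,"ax": 0,"ay": 0,"az": 0},
  {"x": 0,"y": 0,"z": 0,"ax": 0,"ay": 0,"az": 0},
  {"x": 0,"y": 0,"z": 0,"ax": 0,"ay": 0,"az": 0},
  {"x": 0,"y": 0,"z": 0,"ax": 0,"ay": 0,"az": 0},
  {"x": 0,"y": 0,"z": 0,"ax": 0,"ay": 0,"az": 0},
])

```text
clock: 16.75
tcp_pos: [0.4286, -0.3392, 0.0283]
ee_rot: [180.0, 0.0, 84.4]
wrist_force: [0.4, 0.3, 2.1]
width: 0.0597
```

Call:
play_rows([
  {"x": -1.5,"y": 0,"z": 0,"ax": 0,"ay": 0,"az": 0},
  {"x": 0,"y": 0,"z": 0,"ax": 0,"ay": 0,"az": 0},
  {"x": 0,"y": 0,"z": 0,"ax": 0,"ay": 0,"az": 0},
  {"x": 0,"y": 0,"z": 0,"ax": 0,"ay": 0,"az": 0},
  {"x": 0,"y": 0,"z": 0,"ax": 0,"ay": 0,"az": 0},
])

```text
clock: 17.25
tcp_pos: [0.4273, -0.3394, 0.0283]
ee_rot: [179.9, 0.1, 84.4]
wrist_force: [1.4, 0.2, 5.8]
width: 0.0601
```

Call:
play_rows([
  {"x": 0,"y": 0,"z": 0,"ax": 0,"ay": 0,"az": 0},
  {"x": 0,"y": 0,"z": 0,"ax": 0,"ay": 0,"az": 0},
  {"x": 0,"y": 0,"z": 0,"ax": 0,"ay": 0,"az": 0},
  {"x": 0,"y": 0,"z": 0,"ax": 0,"ay": 0,"az": 0},
  {"x": 0,"y": 0,"z": 0,"ax": 0,"ay": 0,"az": 0},
], fingers=1)

```text
clock: 17.75
tcp_pos: [0.4267, -0.3389, 0.0276]
ee_rot: [-180.0, -0.0, 84.4]
wrist_force: [0.3, -0.3, -0.2]
width: 0.0908
```

Call:
play_rows([
  {"x": 0,"y": 0,"z": 40,"ax": 0,"ay": 0,"az": 0},
  {"x": 0,"y": 0,"z": 45,"ax": 0,"ay": 0,"az": 0},
  {"x": 0,"y": 0,"z": 45,"ax": 0,"ay": 0,"az": 0},
  {"x": 0,"y": 30,"z": 30,"ax": 0,"ay": 0,"az": 0},
  {"x": 2,"y": 45,"z": 0,"ax": 0,"ay": 0,"az": 0},
])

```text
clock: 18.25
tcp_pos: [0.4306, -0.2663, 0.1921]
ee_rot: [179.5, 0.3, 84.2]
wrist_force: [1.6, -0.0, -0.4]
width: 0.0919
```

Call:
play_rows([
  {"x": 0,"y": 48,"z": 0,"ax": 0,"ay": 0,"az": 0.08},
  {"x": 0,"y": 48,"z": 0,"ax": 0,"ay": 0,"az": 0.08},
  {"x": 0,"y": 48,"z": 0,"ax": 0,"ay": 0,"az": 0.08},
  {"x": 0,"y": 48,"z": 0,"ax": 0,"ay": 0,"az": 0.08},
  {"x": 0,"y": 48,"z": 0,"ax": 0,"ay": 0,"az": 0.08},
])

```text
clock: 18.75
tcp_pos: [0.4284, -0.0222, 0.1879]
ee_rot: [180.0, 0.0, 107.5]
wrist_force: [0.4, 0.1, -0.1]
width: 0.0916
```

Call:
play_rows([
  {"x": 8,"y": 48,"z": 0,"ax": 0,"ay": 0,"az": 0.054},
  {"x": 10,"y": 48,"z": 0,"ax": 0,"ay": 0,"az": 0},
  {"x": 10,"y": 48,"z": 0,"ax": 0,"ay": 0,"az": 0},
  {"x": 0,"y": 0,"z": 0,"ax": 0,"ay": 0,"az": 0},
  {"x": 0,"y": 0,"z": 0,"ax": 0,"ay": 0,"az": 0},
])

```text
clock: 19.25
tcp_pos: [0.4565, 0.121, 0.1875]
ee_rot: [-180.0, 0.0, 110.6]
wrist_force: [-0.1, -0.5, -0.0]
width: 0.092
```

```bash
python3 - <<'E'
from h import *
im=manip.capture("top"); crop("top",(150,130,480,290),2.4,"k2",im)
rects(im,dict(A=(195,233)))
print(manip.observe()["tcp_pos"],manip.observe()["ee_rot"])
E
```

```text
A [183.5 230.5] ctr [0.5121 0.452 ] sides [np.float64(0.0406), np.float64(0.064)] ang [np.float64(-90.4), np.float64(-177.1)]
[0.45649488 0.11990411 0.18751782] [-1.79956823e+02  1.38754921e-02  1.10456848e+02]
```

View pics/k2.png

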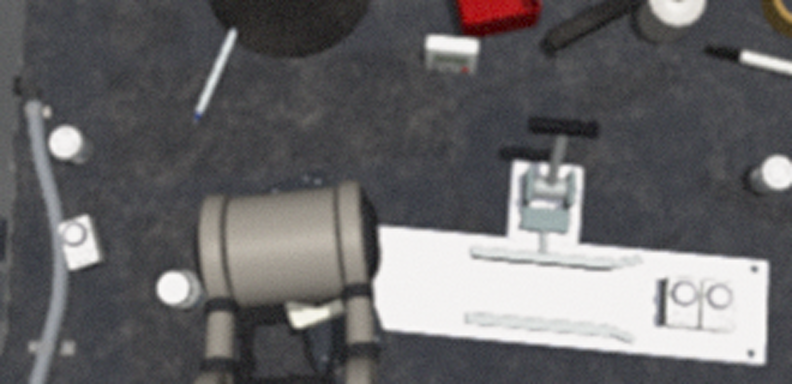

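```bash
python3 - <<'E'
from h import *
im=manip.capture("top"); crop("top",(155,200,215,260),10,"k3",im); im2=manip.capture("scene"); crop("scene",(220,140,300,200),8,"k4",im2)
E
```

```text
(no output)
```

View pics/k3.png

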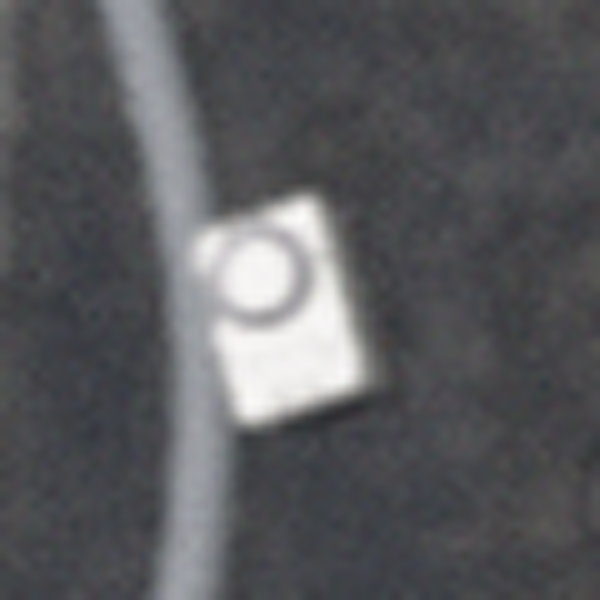

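View pics/k4.png

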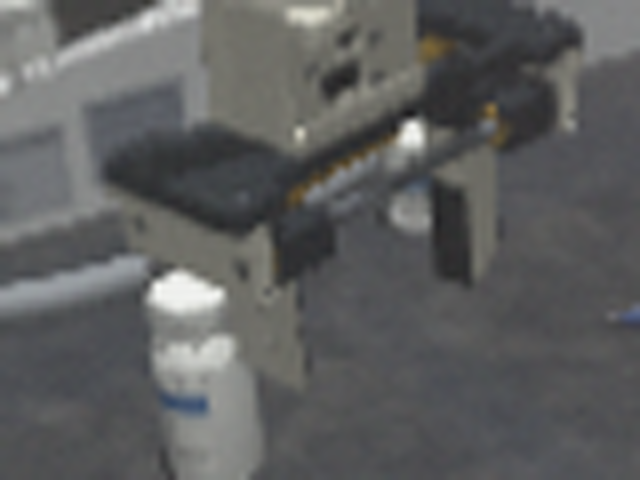

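```bash
python3 - <<'E'
from h import *
c=np.array([[195,235],[315,190],[370,380],[245,428]])/10+[155,200]-.45
P=onz("top",c,.042)[:,:2]; print(P.round(4).tolist(),P.mean(0).round(4))
print([ (np.linalg.norm(P[i]-P[(i+1)%4]).round(4), np.degrees(np.arctan2(*(P[(i+1)%4]-P[i])[::-1])).round(1)) for i in range(4)])
# tray corner: scene s3 top corner of front near (413,65)->right; bottom (222,150)
for s,t in (((413,65),(143,195)),((222,148),(138,276))):
    print(tri(np.array(s)/4+[150,120]-.375,t))
b=P.mean(0);a=np.radians(18.5);e=np.array([np.cos(a),np.sin(a)]);f=np.array([-e[1],e[0]])
for s in(1,-1):
  for q in (1,-1): print(s,q,b-.005*f+.095*s*e+.0375*q*f)
print("hose right edge",onz("top",np.array([[175,50],[190,108],[205,180]])/10+[155,200]-.45,.01)[:,:2])
print("fingers outer corner", b-.005*f+e*(.040+.019)+.0095*f, b-.005*f+e*(.046+.019)+.0095*f)
im=cv2.imread("pics/top0.png")[:,:,::-1]; crop("top",(110,160,230,290),5,"k5",im)
E
```

```text
[[0.5349, 0.4827], [0.5485, 0.446], [0.4904, 0.426], [0.476, 0.4639]] [0.5125 0.4546]
[(np.float64(0.0392), np.float64(-69.7)), (np.float64(0.0614), np.float64(-161.0)), (np.float64(0.0406), np.float64(110.8)), (np.float64(0.0618), np.float64(17.8))]
(array([0.60019229, 0.54527815, 0.13150025]), np.float64(0.010059285500754921))
(array([0.37954798, 0.56003274, 0.09094963]), np.float64(0.009071467245391877))
1 1 [0.59222876 0.51560409]
1 -1 [0.61602661 0.44447982]
-1 1 [0.41204727 0.4553162 ]
-1 -1 [0.43584512 0.38419193]
hose right edge [[0.59792349 0.50549403]
 [0.5793276  0.4995123 ]
 [0.55639668 0.49331949]]
fingers outer corner [0.56697364 0.47762806] [0.57266358 0.47953189]
```

View pics/k5.png

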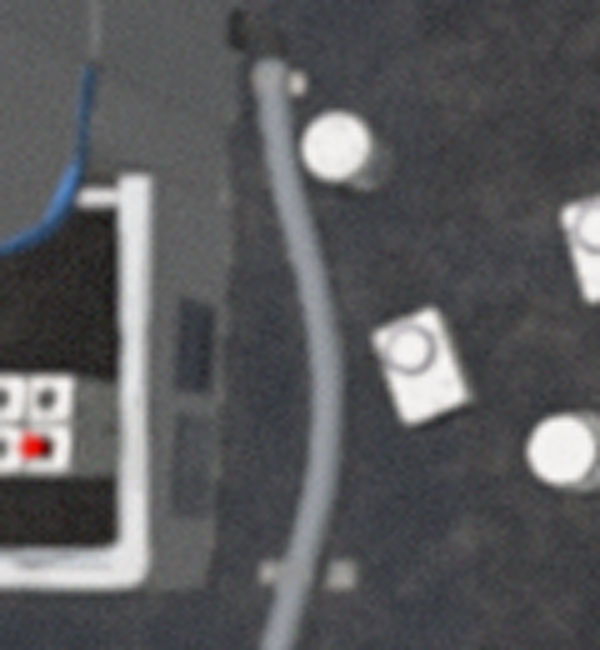

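Call:
play_rows([
  {"x": 7,"y": 42,"z": 0,"ax": 0,"ay": 0,"az": -0.026},
  {"x": 7,"y": 42,"z": 0,"ax": 0,"ay": 0,"az": 0},
  {"x": 7,"y": 42,"z": 0,"ax": 0,"ay": 0,"az": 0},
  {"x": 7,"y": 42,"z": 0,"ax": 0,"ay": 0,"az": 0},
  {"x": 7,"y": 42,"z": 0,"ax": 0,"ay": 0,"az": 0},
])

```text
clock: 19.9
tcp_pos: [0.4927, 0.3298, 0.1879]
ee_rot: [180.0, 0.0, 108.7]
wrist_force: [1.2, -0.6, 0.1]
width: 0.0919
```

Call:
play_rows([
  {"x": 7,"y": 42,"z": 0,"ax": 0,"ay": 0,"az": 0},
  {"x": 7,"y": 41,"z": 0,"ax": 0,"ay": 0,"az": 0},
  {"x": 7,"y": 41,"z": 0,"ax": 0,"ay": 0,"az": 0},
  {"x": 0,"y": 0,"z": -30,"ax": 0,"ay": 0,"az": 0},
  {"x": 0,"y": 0,"z": -30,"ax": 0,"ay": 0,"az": 0},
])

```text
clock: 20.4
tcp_pos: [0.5143, 0.4538, 0.1274]
ee_rot: [179.9, -0.0, 108.9]
wrist_force: [0.3, -0.7, -0.6]
width: 0.0916
```

```bash
python3 - <<'E'
from h import *
im2=manip.capture("scene"); crop("scene",(180,100,320,210),5,"k6",im2)
print(manip.observe()["tcp_pos"],manip.observe()["ee_rot"])
E
```

```text
[0.51170846 0.45125207 0.12065995] [-1.79516894e+02  1.58170840e-01  1.08807310e+02]
```

View pics/k6.png

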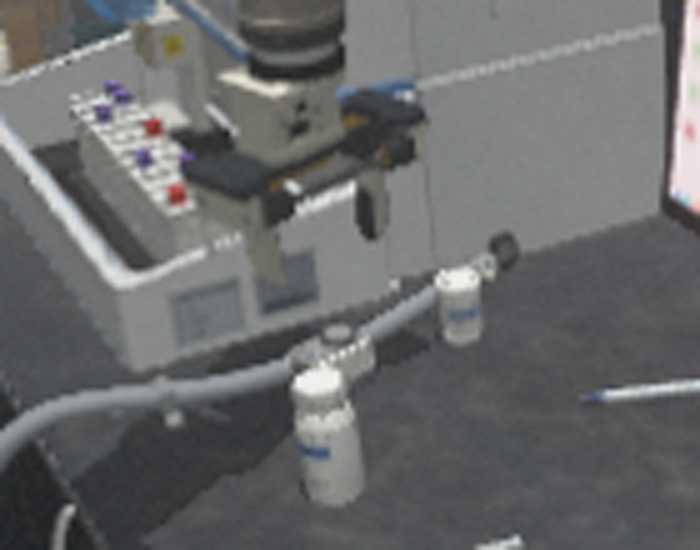

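Call:
play_rows([
  {"x": 0,"y": 0,"z": -30,"ax": 0,"ay": 0,"az": 0},
  {"x": 0,"y": 0,"z": -30,"ax": 0,"ay": 0,"az": 0},
  {"x": 0,"y": 0,"z": -30,"ax": 0,"ay": 0,"az": 0},
  {"x": 0,"y": 0,"z": -15,"ax": 0,"ay": 0,"az": 0},
  {"x": 0,"y": 0,"z": -6,"ax": 0,"ay": 0,"az": 0},
])

```text
clock: 20.95
tcp_pos: [0.5131, 0.4525, 0.0155]
ee_rot: [-179.9, 0.0, 108.8]
wrist_force: [0.5, -0.6, 0.3]
width: 0.0921
```

Call:
play_rows([
  {"x": 0,"y": 0,"z": 0,"ax": 0,"ay": 0,"az": 0},
  {"x": 0,"y": 0,"z": 0,"ax": 0,"ay": 0,"az": 0},
  {"x": 0,"y": 0,"z": 0,"ax": 0,"ay": 0,"az": 0},
  {"x": 0,"y": 0,"z": 0,"ax": 0,"ay": 0,"az": 0},
  {"x": 0,"y": 0,"z": 0,"ax": 0,"ay": 0,"az": 0},
], fingers=-1)

```text
clock: 21.45
tcp_pos: [0.5132, 0.4544, 0.0178]
ee_rot: [179.9, -0.0, 108.9]
wrist_force: [0.0, -0.6, 2.5]
width: 0.0603
```

Call:
play_rows([
  {"x": 0,"y": 0,"z": 30,"ax": 0,"ay": 0,"az": 0},
  {"x": 0,"y": 0,"z": 45,"ax": 0,"ay": 0,"az": 0},
  {"x": 0,"y": 0,"z": 45,"ax": 0,"ay": 0,"az": 0},
  {"x": 0,"y": -42,"z": 20,"ax": 0,"ay": 0,"az": 0},
  {"x": 0,"y": -45,"z": 0,"ax": 0,"ay": 0,"az": 0},
])

```text
clock: 21.95
tcp_pos: [0.5141, 0.3681, 0.1609]
ee_rot: [179.5, -0.1, 109.1]
wrist_force: [1.3, -1.1, -1.2]
width: 0.0598
```

Call:
play_rows([
  {"x": -10,"y": -47,"z": 0,"ax": 0,"ay": 0,"az": -0.06},
  {"x": -10,"y": -47,"z": 0,"ax": 0,"ay": 0,"az": -0.06},
  {"x": -10,"y": -47,"z": 0,"ax": 0,"ay": 0,"az": -0.06},
  {"x": -10,"y": -47,"z": 0,"ax": 0,"ay": 0,"az": -0.06},
  {"x": -10,"y": -47,"z": 0,"ax": 0,"ay": 0,"az": -0.06},
])

```text
clock: 22.45
tcp_pos: [0.462, 0.1304, 0.157]
ee_rot: [180.0, 0.0, 91.6]
wrist_force: [0.5, -1.4, -0.7]
width: 0.06
```

Call:
play_rows([
  {"x": -8,"y": -47,"z": 0,"ax": 0,"ay": 0,"az": -0.06},
  {"x": -8,"y": -47,"z": 0,"ax": 0,"ay": 0,"az": -0.066},
  {"x": -8,"y": -47,"z": 0,"ax": 0,"ay": 0,"az": 0},
  {"x": -8,"y": -47,"z": 0,"ax": 0,"ay": 0,"az": 0},
  {"x": -8,"y": -47,"z": 0,"ax": 0,"ay": 0,"az": 0},
])

```text
clock: 22.95
tcp_pos: [0.4222, -0.1047, 0.1571]
ee_rot: [180.0, 0.0, 84.5]
wrist_force: [0.5, -1.0, -0.3]
width: 0.0599
```

Call:
play_rows([
  {"x": 0,"y": -47,"z": 0,"ax": 0,"ay": 0,"az": 0},
  {"x": 0,"y": -47,"z": 0,"ax": 0,"ay": 0,"az": 0},
  {"x": 0,"y": -47,"z": 0,"ax": 0,"ay": 0,"az": 0},
  {"x": 0,"y": -47,"z": 0,"ax": 0,"ay": 0,"az": 0},
  {"x": 0,"y": -47,"z": 0,"ax": 0,"ay": 0,"az": 0},
])

```text
clock: 23.45
tcp_pos: [0.4225, -0.3398, 0.1569]
ee_rot: [180.0, 0.0, 84.5]
wrist_force: [0.8, -0.2, -2.0]
width: 0.0596
```

Call:
play_rows([
  {"x": 0,"y": -45,"z": 0,"ax": 0,"ay": 0,"az": 0},
  {"x": 0,"y": 0,"z": -30,"ax": 0,"ay": 0,"az": 0},
  {"x": 0,"y": 0,"z": -30,"ax": 0,"ay": 0,"az": 0},
  {"x": 0,"y": 0,"z": 0,"ax": 0,"ay": 0,"az": 0},
  {"x": 0,"y": 0,"z": 0,"ax": 0,"ay": 0,"az": 0},
])

```text
clock: 23.95
tcp_pos: [0.4229, -0.3828, 0.0971]
ee_rot: [-180.0, -0.0, 84.5]
wrist_force: [0.2, -0.0, 0.2]
width: 0.0598
```

Call:
play_rows([
  {"x": 0,"y": 0,"z": -25,"ax": 0,"ay": 0,"az": 0},
  {"x": 0,"y": 0,"z": -25,"ax": 0,"ay": 0,"az": 0},
  {"x": 0,"y": 0,"z": -12,"ax": 0,"ay": 0,"az": 0},
  {"x": 0,"y": 0,"z": -4,"ax": 0,"ay": 0,"az": 0},
  {"x": 0,"y": 0,"z": -2,"ax": 0,"ay": 0,"az": 0},
])

```text
clock: 24.45
tcp_pos: [0.4235, -0.3834, 0.0298]
ee_rot: [179.9, 0.1, 84.5]
wrist_force: [0.3, 1.3, -0.8]
width: 0.0599
```

Call:
play_rows([
  {"x": 0,"y": 0,"z": -1,"ax": 0,"ay": 0,"az": 0},
  {"x": 0,"y": 0,"z": 0,"ax": 0,"ay": 0,"az": 0},
  {"x": 0,"y": 0,"z": 0,"ax": 0,"ay": 0,"az": 0},
  {"x": 0,"y": 0,"z": 0,"ax": 0,"ay": 0,"az": 0},
  {"x": 0,"y": 0,"z": 0,"ax": 0,"ay": 0,"az": 0},
])

```text
clock: 24.95
tcp_pos: [0.4235, -0.3835, 0.0297]
ee_rot: [179.9, 0.1, 84.5]
wrist_force: [-0.6, 2.3, 5.8]
width: 0.0598
```

Call:
play_rows([
  {"x": 0.2,"y": 2,"z": 0.5,"ax": 0,"ay": 0,"az": 0},
  {"x": 0.2,"y": 2,"z": 0,"ax": 0,"ay": 0,"az": 0},
  {"x": 0.2,"y": 2,"z": 0,"ax": 0,"ay": 0,"az": 0},
  {"x": 0.2,"y": 2,"z": 0,"ax": 0,"ay": 0,"az": 0},
  {"x": 0.2,"y": 2,"z": 0,"ax": 0,"ay": 0,"az": 0},
])

```text
clock: 25.45
tcp_pos: [0.425, -0.375, 0.0298]
ee_rot: [179.8, 0.3, 84.5]
wrist_force: [0.4, -5.5, 5.5]
width: 0.0598
```

Call:
play_rows([
  {"x": 0,"y": 0,"z": 0,"ax": 0,"ay": 0,"az": 0},
  {"x": 0,"y": 0,"z": 0,"ax": 0,"ay": 0,"az": 0},
  {"x": 0,"y": 0,"z": 0,"ax": 0,"ay": 0,"az": 0},
  {"x": 0,"y": 0,"z": 0,"ax": 0,"ay": 0,"az": 0},
  {"x": 0,"y": 0,"z": 0,"ax": 0,"ay": 0,"az": 0},
], fingers=1)

```text
clock: 25.95
tcp_pos: [0.4238, -0.3728, 0.028]
ee_rot: [-180.0, -0.0, 84.5]
wrist_force: [-0.2, 0.6, -0.1]
width: 0.0907
```

Call:
play_rows([
  {"x": 0,"y": 0,"z": 40,"ax": 0,"ay": 0,"az": 0},
  {"x": 0,"y": 0,"z": 40,"ax": 0,"ay": 0,"az": 0},
  {"x": 0,"y": -45,"z": 0,"ax": 0,"ay": 0,"az": 0},
  {"x": 0,"y": -45,"z": 0,"ax": 0,"ay": 0,"az": 0},
  {"x": 0,"y": 0,"z": 0,"ax": 0,"ay": 0,"az": 0},
])

```text
clock: 26.45
tcp_pos: [0.4233, -0.4681, 0.1085]
ee_rot: [179.9, 0.2, 84.3]
wrist_force: [-0.0, 0.6, -1.0]
width: 0.092
```

```bash
python3 - <<'E'
from h import *
im=manip.capture("top"); crop("top",(360,180,480,280),6,"m1",im); im2=manip.capture("scene"); crop("scene",(230,190,390,350),4,"m2",im2)
print(manip.observe()["tcp_pos"],manip.observe()["ee_rot"])
E
```

```text
[ 0.42325105 -0.46329343  0.10749538] [-1.79965931e+02 -6.32892351e-02  8.44054260e+01]
```

View pics/m1.png

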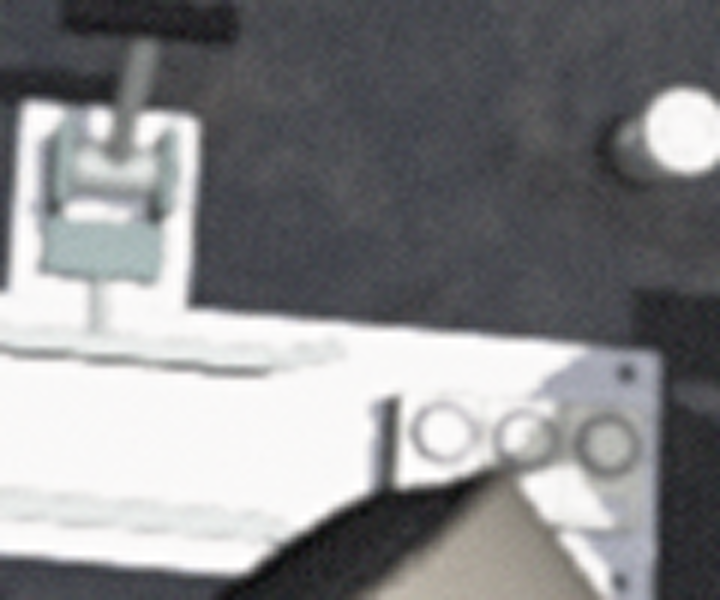

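View pics/m2.png

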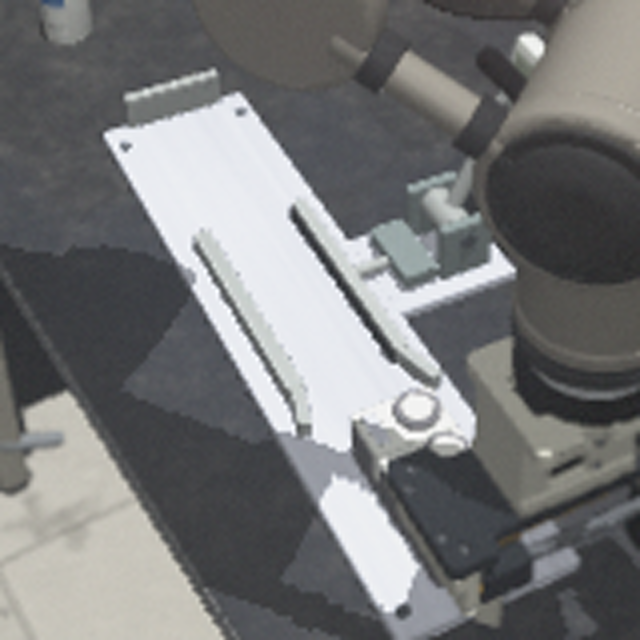

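Call:
play_rows([
  {"x": -4,"y": 0,"z": 0,"ax": 0,"ay": 0,"az": 0},
  {"x": -4,"y": 0,"z": 0,"ax": 0,"ay": 0,"az": 0},
  {"x": 0,"y": 0,"z": 0,"ax": 0,"ay": 0,"az": 0},
  {"x": 0,"y": 0,"z": 0,"ax": 0,"ay": 0,"az": 0},
  {"x": 0,"y": 0,"z": 0,"ax": 0,"ay": 0,"az": 0},
], fingers=-0.65)

```text
clock: 27.05
tcp_pos: [0.4161, -0.4627, 0.1084]
ee_rot: [180.0, 0.0, 84.5]
wrist_force: [0.4, 0.2, 0.0]
width: 0.0561
```

Call:
play_rows([
  {"x": 0,"y": 0,"z": -25,"ax": 0,"ay": 0,"az": 0},
  {"x": 0,"y": 0,"z": -25,"ax": 0,"ay": 0,"az": 0},
  {"x": 0,"y": 0,"z": -25,"ax": 0,"ay": 0,"az": 0},
  {"x": 0,"y": 0,"z": -7,"ax": 0,"ay": 0,"az": 0},
  {"x": 0,"y": 0,"z": 0,"ax": 0,"ay": 0,"az": 0},
])

```text
clock: 27.55
tcp_pos: [0.4156, -0.4624, 0.0253]
ee_rot: [-179.9, -0.1, 84.5]
wrist_force: [-0.4, -0.8, 0.4]
width: 0.0175
```

Call:
play_rows([
  {"x": 1,"y": 10,"z": 0,"ax": 0,"ay": 0,"az": 0},
  {"x": 1,"y": 10,"z": 0,"ax": 0,"ay": 0,"az": 0},
  {"x": 1,"y": 10,"z": 0,"ax": 0,"ay": 0,"az": 0},
  {"x": 0,"y": 0,"z": 0,"ax": 0,"ay": 0,"az": 0},
  {"x": 0,"y": 0,"z": 0,"ax": 0,"ay": 0,"az": 0},
])

```text
clock: 28.05
tcp_pos: [0.4192, -0.4328, 0.0269]
ee_rot: [180.0, 0.0, 84.5]
wrist_force: [-0.3, -0.3, 0.1]
width: 0.0162
```

Call:
play_rows([
  {"x": 0.8,"y": 8,"z": 0,"ax": 0,"ay": 0,"az": 0},
  {"x": 0.8,"y": 8,"z": 0,"ax": 0,"ay": 0,"az": 0},
  {"x": 0.6,"y": 6,"z": 0,"ax": 0,"ay": 0,"az": 0},
  {"x": 0.4,"y": 4,"z": 0,"ax": 0,"ay": 0,"az": 0},
  {"x": 0.4,"y": 4,"z": 0,"ax": 0,"ay": 0,"az": 0},
])

```text
clock: 28.55
tcp_pos: [0.422, -0.4026, 0.0262]
ee_rot: [180.0, 0.0, 84.5]
wrist_force: [-0.1, -0.1, 0.4]
width: 0.0162
```

Call:
play_rows([
  {"x": 0.4,"y": 4,"z": 0,"ax": 0,"ay": 0,"az": 0},
  {"x": 0.4,"y": 4,"z": 0,"ax": 0,"ay": 0,"az": 0},
  {"x": 0.6,"y": 6,"z": 0,"ax": 0,"ay": 0,"az": 0},
  {"x": 0.6,"y": 6,"z": 0,"ax": 0,"ay": 0,"az": 0},
  {"x": 0.6,"y": 6,"z": 0,"ax": 0,"ay": 0,"az": 0},
])

```text
clock: 29.05
tcp_pos: [0.4245, -0.3766, 0.0263]
ee_rot: [180.0, 0.0, 84.5]
wrist_force: [-0.8, -2.3, -0.1]
width: 0.0162
```

```bash
python3 - <<'E'
from h import *
im=manip.capture("top"); crop("top",(360,180,480,280),6,"m3",im); im2=manip.capture("scene"); crop("scene",(230,190,390,350),4,"m4",im2)
print(manip.observe()["tcp_pos"],manip.observe()["ee_rot"])
E
```

```text
[ 0.42448251 -0.37583925  0.02624284] [-1.79977371e+02 -4.78551540e-02  8.45322160e+01]
```

View pics/m3.png

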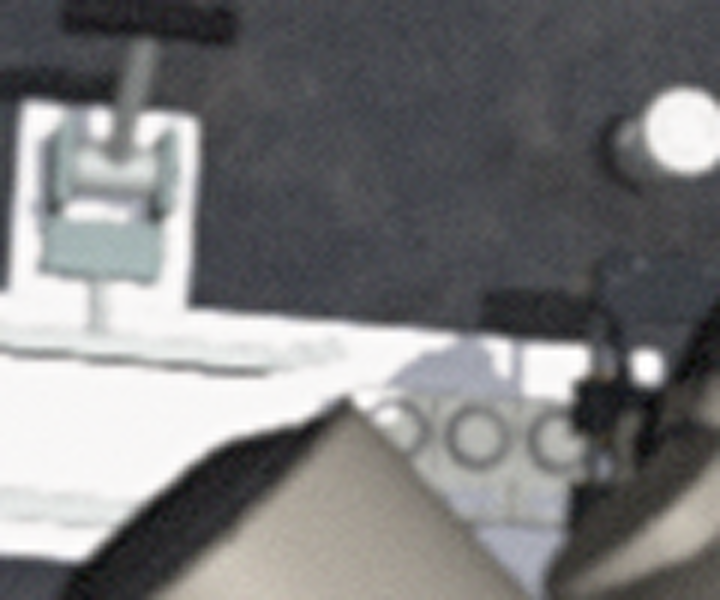

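View pics/m4.png

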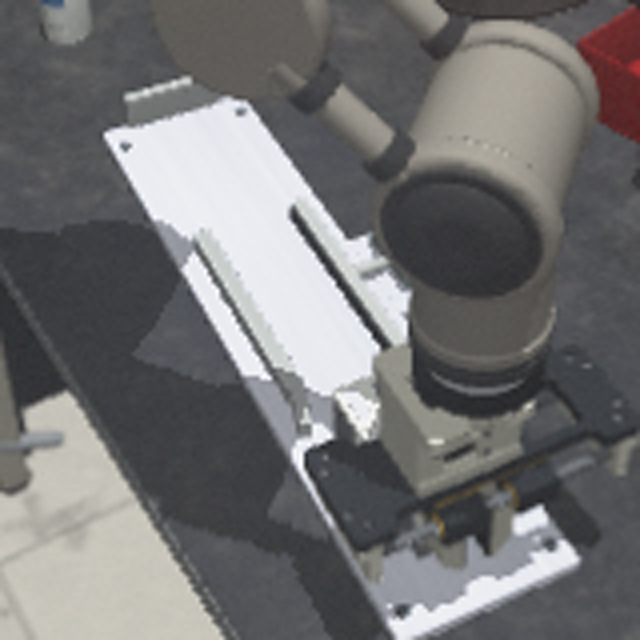

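Call:
play_rows([
  {"x": 0.8,"y": 8,"z": 0,"ax": 0,"ay": 0,"az": 0},
  {"x": 0.8,"y": 8,"z": 0,"ax": 0,"ay": 0,"az": 0},
  {"x": 0.8,"y": 8,"z": 0,"ax": 0,"ay": 0,"az": 0},
  {"x": 0.8,"y": 8,"z": 0,"ax": 0,"ay": 0,"az": 0},
  {"x": 0.8,"y": 8,"z": 0,"ax": 0,"ay": 0,"az": 0},
])

```text
clock: 29.65
tcp_pos: [0.4286, -0.3363, 0.0263]
ee_rot: [180.0, 0.0, 84.5]
wrist_force: [-0.2, -2.1, 0.3]
width: 0.016
```

Call:
play_rows([
  {"x": 0.8,"y": 8,"z": 0,"ax": 0,"ay": 0,"az": 0},
  {"x": 0.8,"y": 8,"z": 0,"ax": 0,"ay": 0,"az": 0},
  {"x": 0.8,"y": 8,"z": 0,"ax": 0,"ay": 0,"az": 0},
  {"x": 0.8,"y": 8,"z": 0,"ax": 0,"ay": 0,"az": 0},
  {"x": 0.8,"y": 8,"z": 0,"ax": 0,"ay": 0,"az": 0},
])

```text
clock: 30.15
tcp_pos: [0.4326, -0.2964, 0.0263]
ee_rot: [180.0, 0.0, 84.5]
wrist_force: [-0.0, -2.7, 1.6]
width: 0.0158
```

```bash
python3 - <<'E'
from h import *
im=manip.capture("top"); crop("top",(340,180,460,280),6,"m5",im)
print(manip.observe()["tcp_pos"],manip.observe()["ee_rot"])
E
```

```text
[ 0.43243572 -0.29504014  0.02616435] [-1.79969409e+02 -5.82941735e-02  8.45212453e+01]
```

View pics/m5.png

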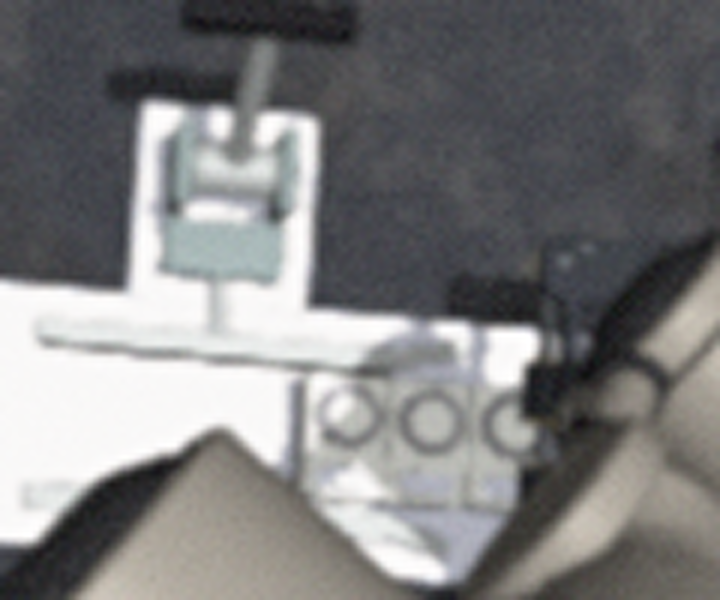

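Call:
play_rows([
  {"x": 0.9,"y": 9,"z": 0,"ax": 0,"ay": 0,"az": 0},
  {"x": 0.9,"y": 9,"z": 0,"ax": 0,"ay": 0,"az": 0},
  {"x": 0.9,"y": 9,"z": 0,"ax": 0,"ay": 0,"az": 0},
  {"x": 0.9,"y": 9,"z": 0,"ax": 0,"ay": 0,"az": 0},
  {"x": 0.9,"y": 9,"z": 0,"ax": 0,"ay": 0,"az": 0},
])

```text
clock: 30.7
tcp_pos: [0.437, -0.2511, 0.0262]
ee_rot: [-180.0, -0.0, 84.5]
wrist_force: [-0.6, -3.4, 1.7]
width: 0.0162
```

Call:
play_rows([
  {"x": 0.9,"y": 9,"z": 0,"ax": 0,"ay": 0,"az": 0},
  {"x": 0.9,"y": 9,"z": 0,"ax": 0,"ay": 0,"az": 0},
  {"x": 0.9,"y": 9,"z": 0,"ax": 0,"ay": 0,"az": 0},
  {"x": 0.9,"y": 9,"z": 0,"ax": 0,"ay": 0,"az": 0},
  {"x": 0.8,"y": 8,"z": 0,"ax": 0,"ay": 0,"az": 0},
])

```text
clock: 31.2
tcp_pos: [0.4414, -0.2071, 0.0262]
ee_rot: [-180.0, -0.0, 84.5]
wrist_force: [-0.7, -1.7, 0.4]
width: 0.016
```

Call:
play_rows([
  {"x": 0.5,"y": 5,"z": 0,"ax": 0,"ay": 0,"az": 0},
  {"x": 0.3,"y": 3,"z": 0,"ax": 0,"ay": 0,"az": 0},
  {"x": 0.2,"y": 2,"z": 0,"ax": 0,"ay": 0,"az": 0},
  {"x": 0,"y": 0,"z": 0,"ax": 0,"ay": 0,"az": 0},
  {"x": 0,"y": 0,"z": 0,"ax": 0,"ay": 0,"az": 0},
])

```text
clock: 31.7
tcp_pos: [0.4421, -0.1977, 0.0261]
ee_rot: [-180.0, -0.0, 84.5]
wrist_force: [-0.3, 0.0, -0.3]
width: 0.0157
```

```bash
python3 - <<'E'
from h import *
im=manip.capture("top"); crop("top",(320,170,440,270),6,"m6",im)
im2=manip.capture("scene"); crop("scene",(230,190,390,330),5,"m7",im2)
o=manip.observe();print(o["tcp_pos"],o["ee_rot"],o["joint_positions"])
E
```

```text
[ 0.44216712 -0.19784198  0.02609245] [-1.79975232e+02 -2.65808804e-02  8.44835937e+01] [-3.31877586e+01  3.16442481e+01  1.07535954e+02  1.84036100e-02
  4.08540792e+01 -2.76852817e+01]
```

View pics/m6.png

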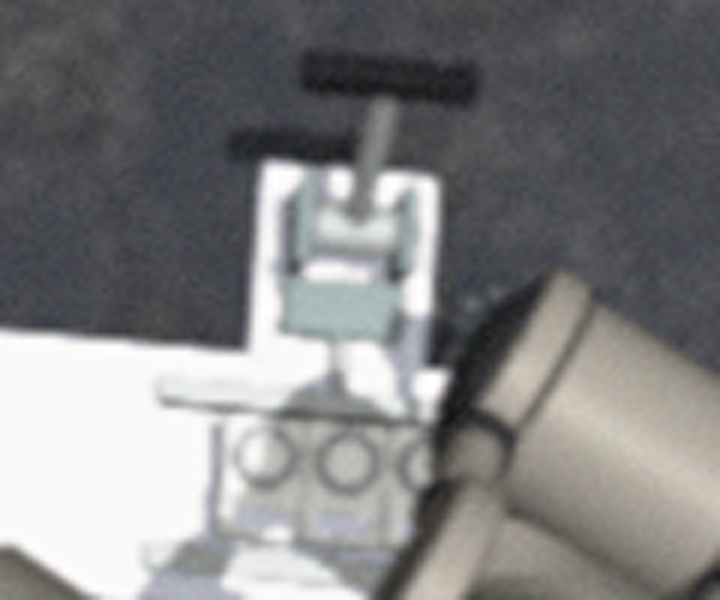

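View pics/m7.png

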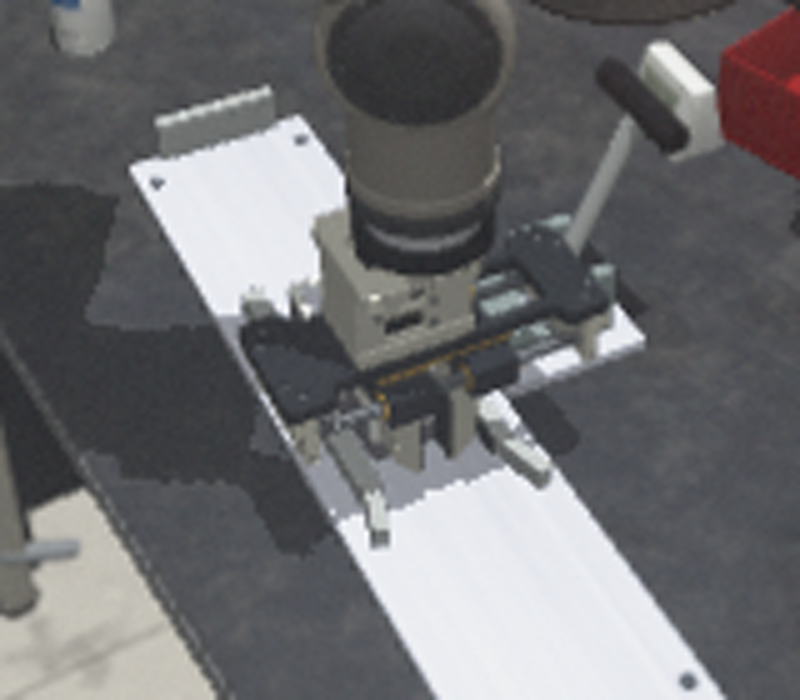

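Call:
play_rows([
  {"x": -1,"y": -10,"z": 0,"ax": 0,"ay": 0,"az": 0},
  {"x": -2,"y": -20,"z": 5,"ax": 0,"ay": 0,"az": 0},
  {"x": 0,"y": 0,"z": 45,"ax": 0,"ay": 0,"az": 0},
  {"x": 0,"y": 0,"z": 48,"ax": 0,"ay": 0,"az": 0},
  {"x": 0,"y": 0,"z": 48,"ax": 0,"ay": 0,"az": 0},
], fingers=-0.3)

```text
clock: 32.3
tcp_pos: [0.4388, -0.2286, 0.1737]
ee_rot: [-180.0, -0.0, 84.4]
wrist_force: [0.1, 0.2, -0.4]
width: 0.032
```

Call:
play_rows([
  {"x": 0,"y": 0,"z": 45,"ax": 0,"ay": 0,"az": 0.14},
  {"x": 10,"y": 0,"z": 35,"ax": 0,"ay": 0,"az": 0.14},
  {"x": 40,"y": 10,"z": 0,"ax": 0,"ay": 0,"az": 0.14},
  {"x": 40,"y": 10,"z": 0,"ax": 0,"ay": 0,"az": 0.14},
  {"x": 40,"y": 10,"z": 0,"ax": 0,"ay": 0,"az": 0.14},
])

```text
clock: 32.8
tcp_pos: [0.5705, -0.1985, 0.2529]
ee_rot: [180.0, 0.1, 124.9]
wrist_force: [0.4, -0.2, -0.9]
width: 0.0321
```

Call:
play_rows([
  {"x": 40,"y": 10,"z": 0,"ax": 0,"ay": 0,"az": 0.14},
  {"x": 40,"y": 20,"z": 0,"ax": 0,"ay": 0,"az": 0.14},
  {"x": 15,"y": 20,"z": 0,"ax": 0,"ay": 0,"az": 0.14},
  {"x": 0,"y": 0,"z": 0,"ax": 0,"ay": 0,"az": 0.14},
  {"x": 0,"y": 0,"z": 0,"ax": 0,"ay": 0,"az": 0.14},
])

```text
clock: 33.3
tcp_pos: [0.6648, -0.1478, 0.2513]
ee_rot: [180.0, -0.1, 165.1]
wrist_force: [0.9, -0.5, 0.1]
width: 0.0324
```

Call:
play_rows([
  {"x": 0,"y": 0,"z": 0,"ax": 0,"ay": 0,"az": 0.14},
  {"x": 0,"y": 0,"z": 0,"ax": 0,"ay": 0,"az": 0.03},
  {"x": 0,"y": 0,"z": 0,"ax": 0,"ay": 0,"az": 0},
  {"x": 0,"y": 0,"z": 0,"ax": 0,"ay": 0,"az": 0},
  {"x": 0,"y": 0,"z": 0,"ax": 0,"ay": 0,"az": 0},
])

```text
clock: 33.8
tcp_pos: [0.6643, -0.1482, 0.2522]
ee_rot: [180.0, -0.0, 174.3]
wrist_force: [0.2, -0.5, 0.6]
width: 0.0323
```

Call:
play_rows([
  {"x": 0,"y": 0,"z": -30,"ax": 0,"ay": 0,"az": 0},
  {"x": 0,"y": 0,"z": -30,"ax": 0,"ay": 0,"az": 0},
  {"x": 0,"y": 0,"z": -30,"ax": 0,"ay": 0,"az": 0},
  {"x": 0,"y": 0,"z": -19,"ax": 0,"ay": 0,"az": 0},
  {"x": 0,"y": 0,"z": 0,"ax": 0,"ay": 0,"az": 0},
])

```text
clock: 34.3
tcp_pos: [0.6626, -0.1474, 0.1398]
ee_rot: [179.9, -0.4, 174.4]
wrist_force: [-0.1, 0.3, -1.2]
width: 0.0325
```

```bash
python3 - <<'E'
from h import *
im=manip.capture("top"); crop("top",(320,150,440,270),5,"n1",im)
im2=manip.capture("scene"); crop("scene",(250,150,420,310),4,"n2",im2)
E
```

```text
(no output)
```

View pics/n1.png

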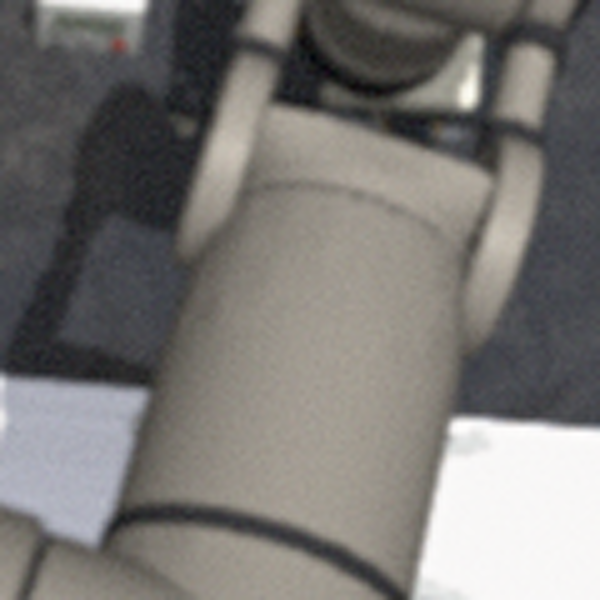

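View pics/n2.png

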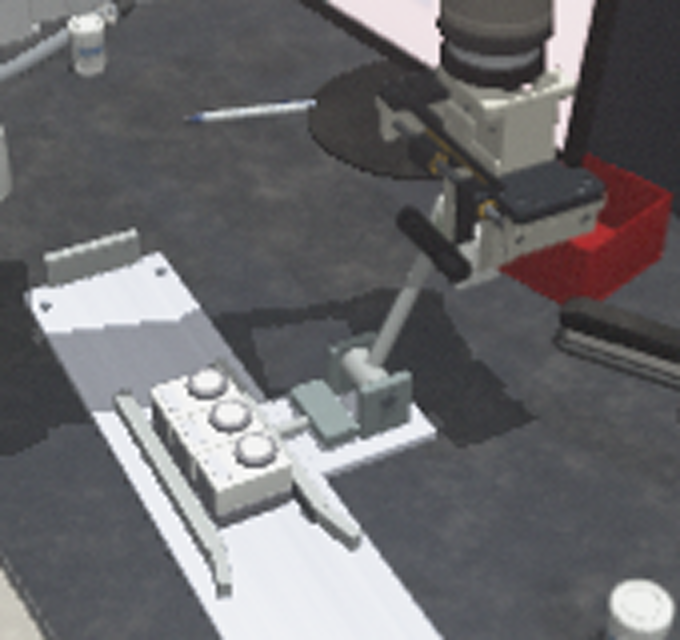

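Call:
play_rows([
  {"x": -8,"y": 0.8,"z": 0,"ax": 0,"ay": 0,"az": 0},
  {"x": -8,"y": 0.8,"z": 0,"ax": 0,"ay": 0,"az": 0},
  {"x": -8,"y": 0.8,"z": 0,"ax": 0,"ay": 0,"az": 0},
  {"x": -8,"y": 0.8,"z": 0,"ax": 0,"ay": 0,"az": 0},
  {"x": -8,"y": 0.8,"z": 0,"ax": 0,"ay": 0,"az": 0},
])

```text
clock: 34.9
tcp_pos: [0.6278, -0.1449, 0.1475]
ee_rot: [-179.9, 0.8, 174.4]
wrist_force: [10.0, -1.1, 6.8]
width: 0.032
```

Call:
play_rows([
  {"x": -8,"y": 0.8,"z": 0,"ax": 0,"ay": 0,"az": 0},
  {"x": -8,"y": 0.8,"z": 0,"ax": 0,"ay": 0,"az": 0},
  {"x": -8,"y": 0.8,"z": 0,"ax": 0,"ay": 0,"az": 0},
  {"x": -8,"y": 0.8,"z": 0,"ax": 0,"ay": 0,"az": 0},
  {"x": -8,"y": 0.8,"z": 0,"ax": 0,"ay": 0,"az": 0},
])

```text
clock: 35.4
tcp_pos: [0.5876, -0.1409, 0.1471]
ee_rot: [-179.9, 0.7, 174.4]
wrist_force: [9.6, -0.8, 7.1]
width: 0.032
```

Call:
play_rows([
  {"x": -5,"y": 0.5,"z": 0,"ax": 0,"ay": 0,"az": 0},
  {"x": -5,"y": 0.5,"z": 0,"ax": 0,"ay": 0,"az": 0},
  {"x": -4,"y": 0.4,"z": 0,"ax": 0,"ay": 0,"az": 0},
  {"x": -3,"y": 0.3,"z": 0,"ax": 0,"ay": 0,"az": 0},
  {"x": 0,"y": 0,"z": 0,"ax": 0,"ay": 0,"az": 0},
])

```text
clock: 35.9
tcp_pos: [0.5698, -0.1391, 0.1459]
ee_rot: [-179.9, 0.5, 174.4]
wrist_force: [8.3, -1.1, 2.2]
width: 0.0325
```

Call:
play_rows([
  {"x": -3,"y": 0.3,"z": 0,"ax": 0,"ay": 0,"az": 0},
  {"x": -3,"y": 0.3,"z": 0,"ax": 0,"ay": 0,"az": 0},
  {"x": -2,"y": 0.2,"z": 0,"ax": 0,"ay": 0,"az": 0},
  {"x": -1,"y": 0.1,"z": 0,"ax": 0,"ay": 0,"az": 0},
  {"x": 0,"y": 0,"z": 0,"ax": 0,"ay": 0,"az": 0},
])

```text
clock: 36.4
tcp_pos: [0.5607, -0.1382, 0.1445]
ee_rot: [-179.9, 0.5, 174.4]
wrist_force: [10.7, -2.0, -6.4]
width: 0.0319
```

Call:
play_rows([
  {"x": -1,"y": 0.1,"z": 0,"ax": 0,"ay": 0,"az": 0},
  {"x": -1,"y": 0.1,"z": 0,"ax": 0,"ay": 0,"az": 0},
  {"x": -1,"y": 0.1,"z": 0,"ax": 0,"ay": 0,"az": 0},
  {"x": -1,"y": 0.1,"z": 0,"ax": 0,"ay": 0,"az": 0},
  {"x": 0,"y": 0,"z": 0,"ax": 0,"ay": 0,"az": 0},
])

```text
clock: 36.9
tcp_pos: [0.5569, -0.1377, 0.1441]
ee_rot: [-179.9, 0.5, 174.4]
wrist_force: [12.0, -2.3, -8.6]
width: 0.0322
```

```bash
python3 - <<'E'
from h import *
im2=manip.capture("scene"); crop("scene",(250,150,420,310),4,"n3",im2)
E
```

```text
(no output)
```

View pics/n3.png

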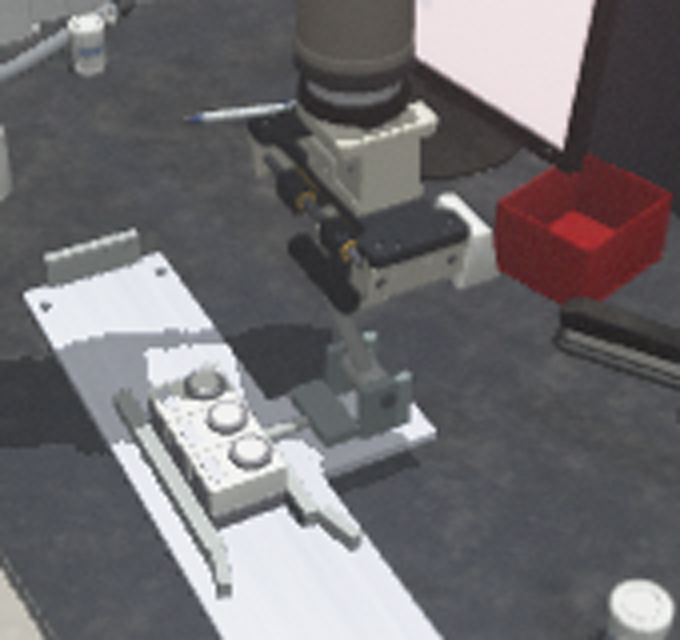

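Call:
play_rows([
  {"x": -1,"y": 0.1,"z": 0,"ax": 0,"ay": 0,"az": 0},
  {"x": -1,"y": 0.1,"z": 0,"ax": 0,"ay": 0,"az": 0},
  {"x": -1,"y": 0.1,"z": 0,"ax": 0,"ay": 0,"az": 0},
  {"x": -1,"y": 0.1,"z": 0,"ax": 0,"ay": 0,"az": 0},
  {"x": 0,"y": 0,"z": 0,"ax": 0,"ay": 0,"az": 0},
])

```text
clock: 37.45
tcp_pos: [0.5548, -0.1375, 0.1441]
ee_rot: [-179.9, 0.7, 174.4]
wrist_force: [20.1, -1.5, -14.2]
width: 0.032
```

Call:
play_rows([
  {"x": -1,"y": 0.1,"z": 0,"ax": 0,"ay": 0,"az": 0},
  {"x": -1,"y": 0.1,"z": 0,"ax": 0,"ay": 0,"az": 0},
  {"x": -1,"y": 0.1,"z": 0,"ax": 0,"ay": 0,"az": 0},
  {"x": -1,"y": 0.1,"z": 0,"ax": 0,"ay": 0,"az": 0},
  {"x": 0,"y": 0,"z": 0,"ax": 0,"ay": 0,"az": 0},
])

```text
clock: 37.95
tcp_pos: [0.5544, -0.1375, 0.1442]
ee_rot: [-179.9, 1.2, 174.4]
wrist_force: [34.1, -2.5, -22.5]
width: 0.032
```

Call:
play_rows([
  {"x": 10,"y": -1,"z": 0,"ax": 0,"ay": 0,"az": 0},
  {"x": 15,"y": -1.5,"z": 0,"ax": 0,"ay": 0,"az": 0},
  {"x": 20,"y": -2,"z": 0,"ax": 0,"ay": 0,"az": 0},
  {"x": 20,"y": -2,"z": 0,"ax": 0,"ay": 0,"az": 0},
  {"x": 20,"y": -2,"z": 0,"ax": 0,"ay": 0,"az": 0},
])

```text
clock: 38.45
tcp_pos: [0.6322, -0.1448, 0.1444]
ee_rot: [-180.0, 0.1, 174.4]
wrist_force: [2.0, -0.8, -0.7]
width: 0.0324
```

Call:
play_rows([
  {"x": 20,"y": -2,"z": 0,"ax": 0,"ay": 0,"az": 0},
  {"x": 15,"y": -1.5,"z": 0,"ax": 0,"ay": 0,"az": 0},
  {"x": 0,"y": 0,"z": 35,"ax": 0,"ay": 0,"az": 0},
  {"x": 0,"y": 0,"z": 40,"ax": 0,"ay": 0,"az": 0},
  {"x": 0,"y": 0,"z": 35,"ax": 0,"ay": 0,"az": 0},
])

```text
clock: 38.95
tcp_pos: [0.6659, -0.1481, 0.2559]
ee_rot: [-180.0, 0.1, 174.4]
wrist_force: [-0.4, -0.4, 0.6]
width: 0.0323
```

Call:
play_rows([
  {"x": -15,"y": -20,"z": 0,"ax": 0,"ay": 0,"az": -0.14},
  {"x": -40,"y": -20,"z": 0,"ax": 0,"ay": 0,"az": -0.14},
  {"x": -40,"y": -10,"z": 0,"ax": 0,"ay": 0,"az": -0.14},
  {"x": -40,"y": -10,"z": 0,"ax": 0,"ay": 0,"az": -0.14},
  {"x": -40,"y": -10,"z": 0,"ax": 0,"ay": 0,"az": -0.14},
], fingers=-0.65)

```text
clock: 39.45
tcp_pos: [0.489, -0.2182, 0.254]
ee_rot: [180.0, 0.1, 134.0]
wrist_force: [-0.1, -1.2, 1.3]
width: 0.0161
```

Call:
play_rows([
  {"x": -40,"y": -10,"z": 0,"ax": 0,"ay": 0,"az": -0.14},
  {"x": -14,"y": -5,"z": 0,"ax": 0,"ay": 0,"az": -0.14},
  {"x": 0,"y": 0,"z": 0,"ax": 0,"ay": 0,"az": -0.14},
  {"x": 0,"y": 0,"z": 0,"ax": 0,"ay": 0,"az": -0.14},
  {"x": 0,"y": 0,"z": 0,"ax": 0,"ay": 0,"az": -0.14},
])

```text
clock: 39.95
tcp_pos: [0.4366, -0.233, 0.2542]
ee_rot: [179.9, 0.1, 93.9]
wrist_force: [-0.2, 0.3, -0.2]
width: 0.0157
```

Call:
play_rows([
  {"x": 0,"y": 0,"z": -30,"ax": 0,"ay": 0,"az": -0.14},
  {"x": 0,"y": 0,"z": -30,"ax": 0,"ay": 0,"az": -0.03},
  {"x": 0,"y": 0,"z": -30,"ax": 0,"ay": 0,"az": 0},
  {"x": 0,"y": 0,"z": 0,"ax": 0,"ay": 0,"az": 0},
  {"x": 0,"y": 0,"z": 0,"ax": 0,"ay": 0,"az": 0},
])

```text
clock: 40.45
tcp_pos: [0.4373, -0.2332, 0.1643]
ee_rot: [180.0, 0.0, 84.5]
wrist_force: [0.3, 0.1, 0.8]
width: 0.0161
```

```bash
python3 - <<'E'
from h import *
im=manip.capture("top"); crop("top",(320,170,440,270),6,"q1",im)
im2=manip.capture("scene"); crop("scene",(250,150,420,310),4,"q2",im2)
E
```

```text
(no output)
```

View pics/q1.png

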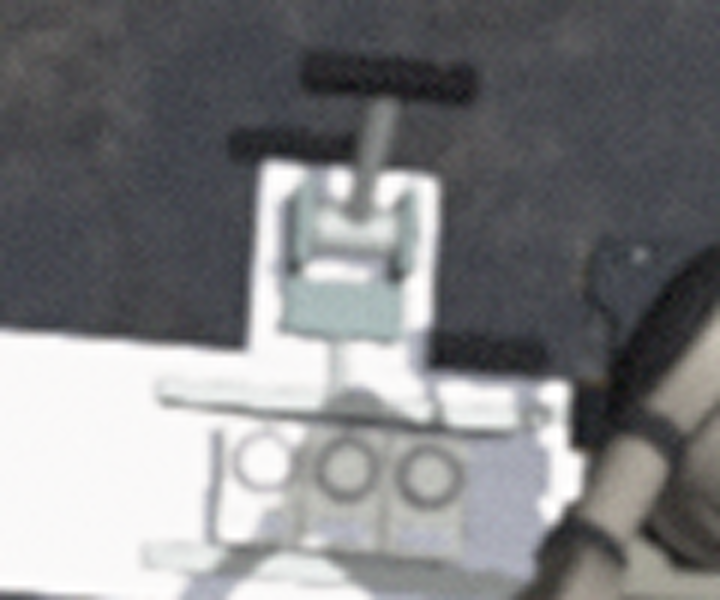

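View pics/q2.png

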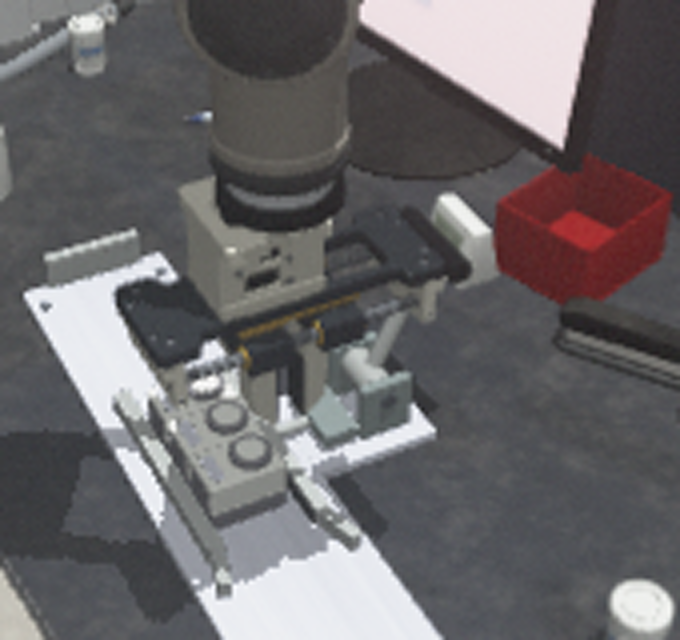

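Call:
play_rows([
  {"x": -1,"y": 0,"z": -40,"ax": 0,"ay": 0,"az": 0},
  {"x": 0,"y": 0,"z": -40,"ax": 0,"ay": 0,"az": 0},
  {"x": 0,"y": 0,"z": -40,"ax": 0,"ay": 0,"az": 0},
  {"x": 0,"y": 0,"z": -18,"ax": 0,"ay": 0,"az": 0},
  {"x": 1,"y": 10,"z": 0,"ax": 0,"ay": 0,"az": 0},
])

```text
clock: 41.05
tcp_pos: [0.4371, -0.2234, 0.0244]
ee_rot: [-179.9, -0.0, 84.4]
wrist_force: [-0.4, -0.2, 0.5]
width: 0.0159
```

Call:
play_rows([
  {"x": 0.8,"y": 8,"z": 0,"ax": 0,"ay": 0,"az": 0},
  {"x": 0.6,"y": 6,"z": 0,"ax": 0,"ay": 0,"az": 0},
  {"x": 0.4,"y": 4,"z": 0,"ax": 0,"ay": 0,"az": 0},
  {"x": 0.4,"y": 4,"z": 0,"ax": 0,"ay": 0,"az": 0},
  {"x": 0.4,"y": 4,"z": 0,"ax": 0,"ay": 0,"az": 0},
])

```text
clock: 41.55
tcp_pos: [0.4404, -0.1971, 0.0259]
ee_rot: [179.9, 0.0, 84.5]
wrist_force: [0.3, -6.4, 1.5]
width: 0.0161
```

Call:
play_rows([
  {"x": 0.4,"y": 4,"z": 0,"ax": 0,"ay": 0,"az": 0},
  {"x": 0.6,"y": 6,"z": 0,"ax": 0,"ay": 0,"az": 0},
  {"x": 0.6,"y": 6,"z": 0,"ax": 0,"ay": 0,"az": 0},
  {"x": 0.6,"y": 6,"z": 0,"ax": 0,"ay": 0,"az": 0},
  {"x": 0.6,"y": 6,"z": 0,"ax": 0,"ay": 0,"az": 0},
])

```text
clock: 42.05
tcp_pos: [0.4429, -0.1688, 0.0253]
ee_rot: [180.0, 0.0, 84.5]
wrist_force: [0.6, -3.5, 2.5]
width: 0.016
```

Call:
play_rows([
  {"x": 0.8,"y": 8,"z": 0,"ax": 0,"ay": 0,"az": 0},
  {"x": 0.8,"y": 8,"z": 0,"ax": 0,"ay": 0,"az": 0},
  {"x": 0.8,"y": 8,"z": 0,"ax": 0,"ay": 0,"az": 0},
  {"x": 0.8,"y": 8,"z": 0,"ax": 0,"ay": 0,"az": 0},
  {"x": 0.8,"y": 8,"z": 0,"ax": 0,"ay": 0,"az": 0},
])

```text
clock: 42.55
tcp_pos: [0.4467, -0.1283, 0.0252]
ee_rot: [-180.0, -0.0, 84.5]
wrist_force: [0.7, -3.3, 3.4]
width: 0.0162
```

```bash
python3 - <<'E'
from h import *
im=manip.capture("top"); crop("top",(270,170,390,270),6,"q3",im)
im2=manip.capture("scene"); crop("scene",(230,150,400,310),4,"q4",im2)
print(manip.observe()["tcp_pos"])
E
```

```text
[ 0.44628716 -0.12755487  0.02495029]
```

View pics/q3.png

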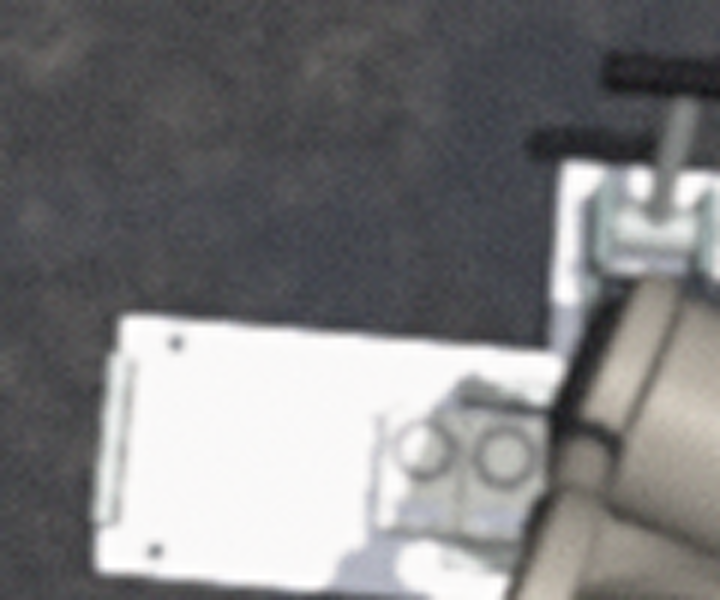

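View pics/q4.png

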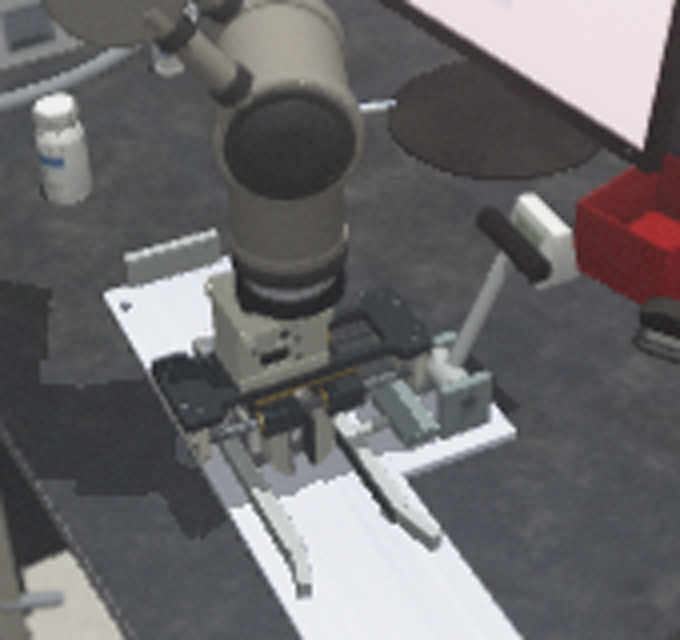

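Call:
play_rows([
  {"x": 0.8,"y": 8,"z": 0,"ax": 0,"ay": 0,"az": 0},
  {"x": 0.8,"y": 8,"z": 0,"ax": 0,"ay": 0,"az": 0},
  {"x": 0.8,"y": 8,"z": 0,"ax": 0,"ay": 0,"az": 0},
  {"x": 0.8,"y": 8,"z": 0,"ax": 0,"ay": 0,"az": 0},
  {"x": 0.8,"y": 8,"z": 0,"ax": 0,"ay": 0,"az": 0},
])

```text
clock: 43.15
tcp_pos: [0.4507, -0.0884, 0.0251]
ee_rot: [-180.0, -0.0, 84.5]
wrist_force: [0.4, -2.0, -0.7]
width: 0.0162
```

Call:
play_rows([
  {"x": 0.8,"y": 8,"z": 0,"ax": 0,"ay": 0,"az": 0},
  {"x": 0.8,"y": 8,"z": 0,"ax": 0,"ay": 0,"az": 0},
  {"x": 0.8,"y": 8,"z": 0,"ax": 0,"ay": 0,"az": 0},
  {"x": 0.8,"y": 8,"z": 0,"ax": 0,"ay": 0,"az": 0},
  {"x": 0.8,"y": 8,"z": 0,"ax": 0,"ay": 0,"az": 0},
])

```text
clock: 43.65
tcp_pos: [0.4548, -0.0485, 0.0252]
ee_rot: [180.0, -0.0, 84.5]
wrist_force: [-0.2, -1.1, -2.1]
width: 0.016
```

```bash
python3 - <<'E'
from h import *
im=manip.capture("top"); crop("top",(270,170,390,270),6,"q5",im)
print(manip.observe()["tcp_pos"])
E
```

```text
[ 0.45471856 -0.04754613  0.02524495]
```

View pics/q5.png

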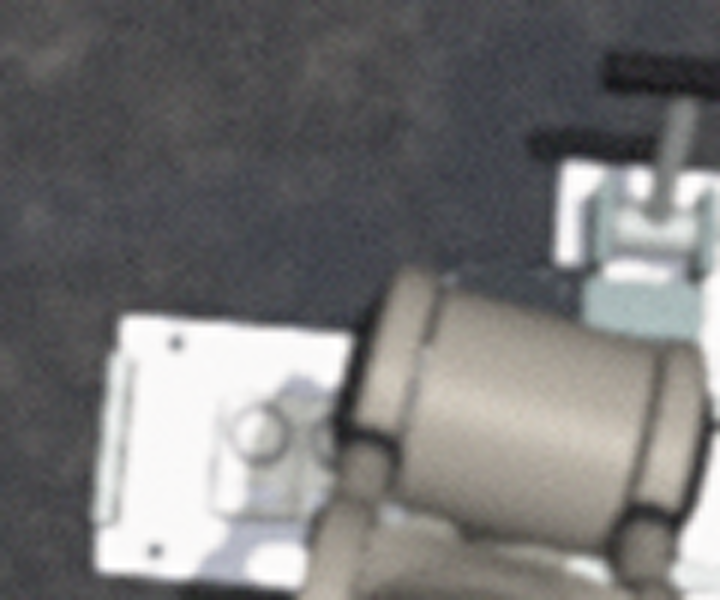

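Call:
play_rows([
  {"x": 0.7,"y": 7,"z": 0,"ax": 0,"ay": 0,"az": 0},
  {"x": 0.7,"y": 7,"z": 0,"ax": 0,"ay": 0,"az": 0},
  {"x": 0.7,"y": 7,"z": 0,"ax": 0,"ay": 0,"az": 0},
  {"x": 0.6,"y": 6,"z": 0,"ax": 0,"ay": 0,"az": 0},
  {"x": 0.5,"y": 5,"z": 0,"ax": 0,"ay": 0,"az": 0},
])

```text
clock: 44.2
tcp_pos: [0.4581, -0.0167, 0.0253]
ee_rot: [180.0, 0.0, 84.5]
wrist_force: [-0.2, -2.6, -0.1]
width: 0.0161
```

Call:
play_rows([
  {"x": 0.4,"y": 4,"z": 0,"ax": 0,"ay": 0,"az": 0},
  {"x": 0.3,"y": 3,"z": 0,"ax": 0,"ay": 0,"az": 0},
  {"x": 0.2,"y": 2,"z": 0,"ax": 0,"ay": 0,"az": 0},
  {"x": 0.2,"y": 2,"z": 0,"ax": 0,"ay": 0,"az": 0},
  {"x": 0,"y": 0,"z": 0,"ax": 0,"ay": 0,"az": 0},
])

```text
clock: 44.7
tcp_pos: [0.4591, -0.0059, 0.0253]
ee_rot: [180.0, -0.0, 84.5]
wrist_force: [-0.1, -0.3, 0.6]
width: 0.0163
```

Call:
play_rows([
  {"x": 0.1,"y": 1,"z": 0,"ax": 0,"ay": 0,"az": 0},
  {"x": 0.1,"y": 1,"z": 0,"ax": 0,"ay": 0,"az": 0},
  {"x": 0.1,"y": 1,"z": 0,"ax": 0,"ay": 0,"az": 0},
  {"x": 0,"y": 0,"z": 0,"ax": 0,"ay": 0,"az": 0},
  {"x": 0,"y": 0,"z": 0,"ax": 0,"ay": 0,"az": 0},
])

```text
clock: 45.2
tcp_pos: [0.4594, -0.0031, 0.0252]
ee_rot: [180.0, -0.0, 84.5]
wrist_force: [0.3, -1.3, 0.6]
width: 0.0162
```

Call:
play_rows([
  {"x": 0.1,"y": 1,"z": 0,"ax": 0,"ay": 0,"az": 0},
  {"x": 0.1,"y": 1,"z": 0,"ax": 0,"ay": 0,"az": 0},
  {"x": 0.1,"y": 1,"z": 0,"ax": 0,"ay": 0,"az": 0},
  {"x": 0,"y": 0,"z": 0,"ax": 0,"ay": 0,"az": 0},
  {"x": 0,"y": 0,"z": 0,"ax": 0,"ay": 0,"az": 0},
])

```text
clock: 45.7
tcp_pos: [0.4596, -0.0004, 0.0252]
ee_rot: [-180.0, 0.0, 84.5]
wrist_force: [-0.9, -4.6, 0.8]
width: 0.0159
```

Call:
play_rows([
  {"x": 0.1,"y": 0.7,"z": 0,"ax": 0,"ay": 0,"az": 0},
  {"x": 0.1,"y": 0.7,"z": 0,"ax": 0,"ay": 0,"az": 0},
  {"x": 0,"y": 0,"z": 0,"ax": 0,"ay": 0,"az": 0},
  {"x": 0,"y": 0,"z": 0,"ax": 0,"ay": 0,"az": 0},
  {"x": 0,"y": 0,"z": 0,"ax": 0,"ay": 0,"az": 0},
])

```text
clock: 46.2
tcp_pos: [0.4596, -0.0004, 0.0253]
ee_rot: [-180.0, 0.1, 84.5]
wrist_force: [-3.3, -13.8, 1.2]
width: 0.0162
```

```bash
python3 - <<'E'
from h import *
im=manip.capture("top"); crop("top",(270,170,390,270),6,"q6",im)
im=manip.capture("scene"); crop("scene",(230,170,350,270),6,"q6b",im)
print(manip.observe()["tcp_pos"])
E
```

```text
[ 4.59611138e-01 -3.70534313e-04  2.52767537e-02]
```

View pics/q6.png

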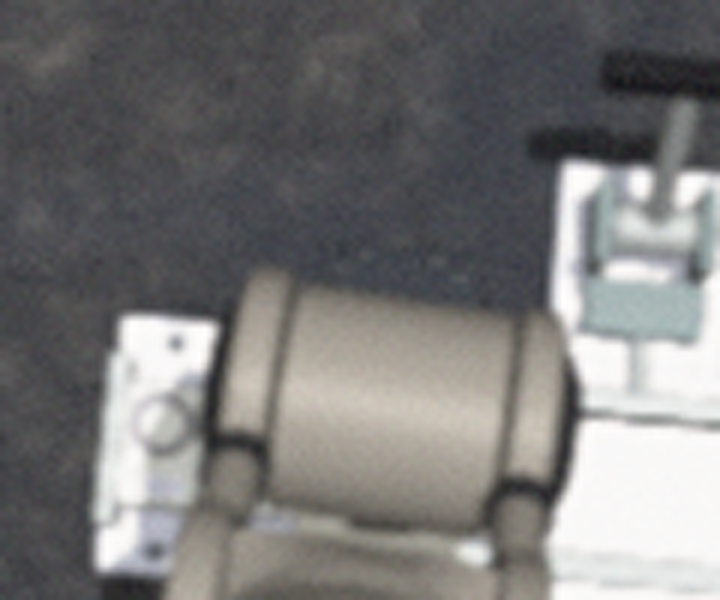

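Call:
play_rows([
  {"x": -0.1,"y": -1,"z": 0,"ax": 0,"ay": 0,"az": 0},
  {"x": -0.3,"y": -3,"z": 0,"ax": 0,"ay": 0,"az": 0},
  {"x": -1,"y": -10,"z": 0,"ax": 0,"ay": 0,"az": 0},
  {"x": -2,"y": -20,"z": 0,"ax": 0,"ay": 0,"az": 0},
  {"x": -1,"y": -10,"z": 20,"ax": 0,"ay": 0,"az": 0},
])

```text
clock: 46.8
tcp_pos: [0.4539, -0.0435, 0.0438]
ee_rot: [-179.8, -0.0, 84.5]
wrist_force: [0.9, -0.4, 1.0]
width: 0.0158
```

Call:
play_rows([
  {"x": 0,"y": 0,"z": 45,"ax": 0,"ay": 0,"az": 0},
  {"x": 0,"y": 0,"z": 45,"ax": 0,"ay": 0,"az": 0},
  {"x": 0,"y": -10,"z": 45,"ax": 0,"ay": 0,"az": 0},
  {"x": 0,"y": -30,"z": 35,"ax": 0,"ay": 0,"az": 0},
  {"x": 0,"y": -45,"z": 20,"ax": 0,"ay": 0,"az": 0},
])

```text
clock: 47.3
tcp_pos: [0.4562, -0.1278, 0.2387]
ee_rot: [179.7, 0.0, 84.7]
wrist_force: [1.2, -0.4, 0.3]
width: 0.0159
```

Call:
play_rows([
  {"x": 0,"y": -45,"z": 0,"ax": 0,"ay": 0,"az": 0},
  {"x": 0,"y": -45,"z": 0,"ax": 0,"ay": 0,"az": 0},
  {"x": 0,"y": -45,"z": 0,"ax": 0,"ay": 0,"az": 0},
  {"x": 0,"y": -45,"z": 0,"ax": 0,"ay": 0,"az": 0},
  {"x": 0,"y": -30,"z": 0,"ax": 0,"ay": 0,"az": 0},
])

```text
clock: 47.8
tcp_pos: [0.4547, -0.3409, 0.2349]
ee_rot: [180.0, 0.0, 84.4]
wrist_force: [0.8, 0.2, 0.4]
width: 0.0162
```

```bash
python3 - <<'E'
from h import *
im=manip.capture("top"); crop("top",(270,200,370,270),8,"r1",im); cv2.imwrite("pics/rt.png",im[:,:,::-1])
im=manip.capture("scene"); crop("scene",(240,180,360,280),6,"r2",im);cv2.imwrite("pics/rs.png",im[:,:,::-1])
o=manip.observe();print(o["tcp_pos"],o["wrist_force"])
E
```

```text
[ 0.45455598 -0.34159813  0.23438348] [-0.05985494  0.69852384 -0.55681635]
```

View pics/r1.png

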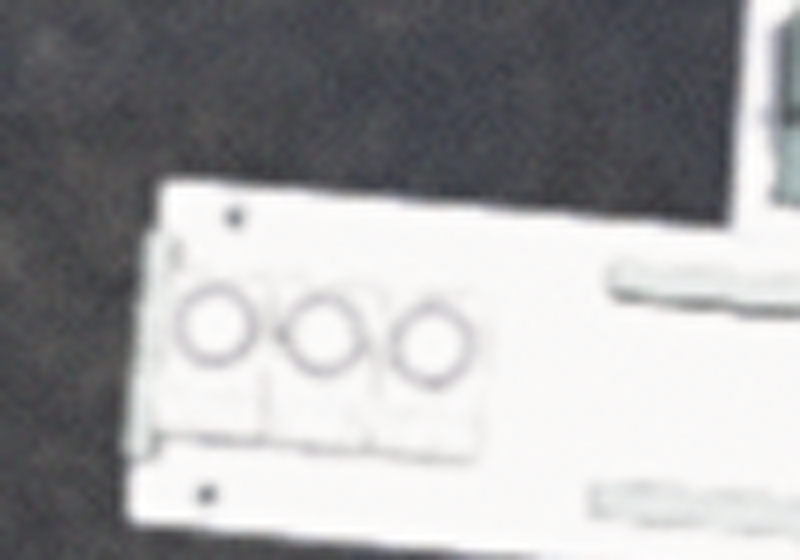

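View pics/r2.png

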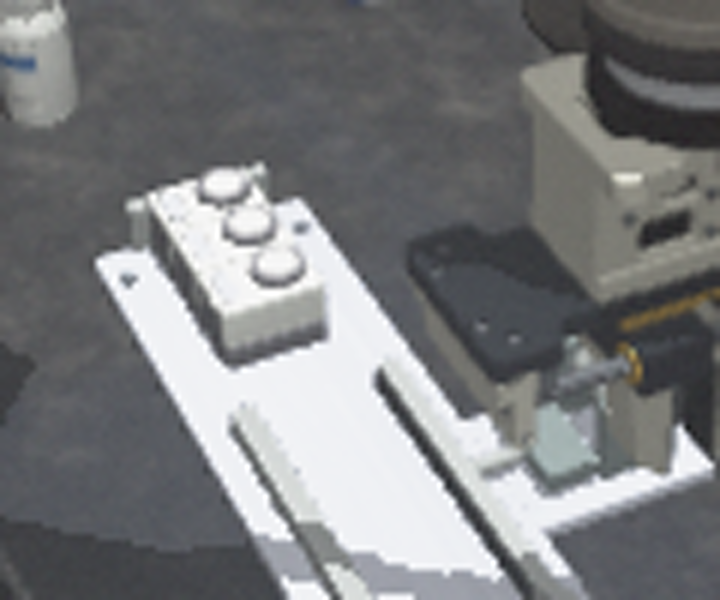

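View pics/rs.png

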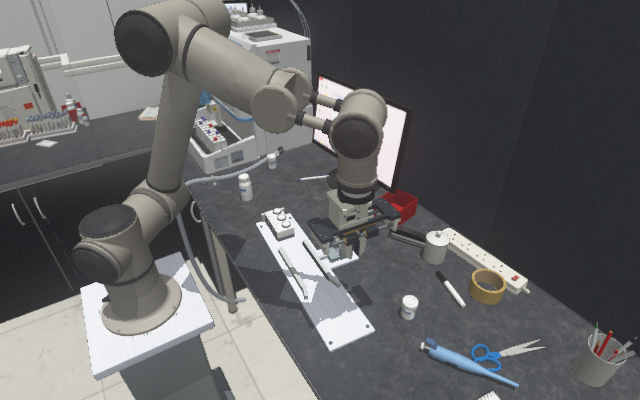

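```bash
python3 -c "
from workcell import manip; print(manip.hand_in())"
```

```text
the job is handed in; nothing more can be done
None
```

I finished the whole job and handed it in at about 48 s of the 210 s allowed. No verdict is reported on hand-in.

- **Jar:** I stood it upright on the bench, clear of the board, before touching any cartridge.
- **Cartridges:** Only three were present. One was knocked up against the grey hose partway through, so I measured it again and picked it up from there. All three went onto the infeed board as one closed row and were pushed fully into the bed.
- **Lever:** I pulled it until the grip stopped moving. The last pull took wrist force from about 20 N to 41 N, and the position matched the worked-out stop within 1 mm. The jaw closed on the row, and the lever sprang back.
- **Outfeed:** I pushed the row on until it stalled at 14 N against the end stop. I then backed the gripper away.

In the last pictures the row is closed, straight and upright against the end stop, wholly out of the bed. The jar is standing and the lever was at rest when last in clear view, with the robot touching nothing. The bottle has not visibly moved. The arm hid the timer in the last pictures; in its last clear view, before the final push, it had not moved.

No check failed. I did not see the covers up close, so that they are pressed home rests on the lever reaching its stop.

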